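# Wedge the sprung catch open and take the finished ring out

### The arm

A 6-joint arm with a two-finger parallel gripper is mounted at the origin on a cart in front of the work surface, level with it; the furniture and walls round the work are solid. World frame = base frame: x ahead of the robot, y to its left, z up, the work surface at z = 0. Lengths are in m, angles in rad, forces in N, time in s.
With the tool pointing down it reaches from about 0.225 to 0.875 m from the base axis. Payload 3.4 kg.
Tool frame: the origin (TCP) lies between the finger pads; the fingertips stand 19 mm ahead of it and the grasp point (between the pads) is the TCP (manip.tip_reach is the distance from the TCP to the fingertips, in m); z points along the fingers, x is the direction in which the jaws open and shut, and the axes are right-handed (so a half turn about z gives the same grasp; the last joint's range is limited). The gripper opens to 85 mm and grips with 20 to 120 N. Pads are 22 mm wide; open, the fingers measure 114 mm over their backs; the gripper's body (76 mm by 85 mm) begins 54 mm behind the grasp point. The pads swing forward as they close: fully open they stand 13 mm farther back than shut.
Start: joints at [1, 0.276, 1.505, -0, 1.361, -0.121], TCP at [0.25, 0.518, 0.25] pointing down, gripper open.
Joint ranges: [-2.89, 2.89], [-0.75, 2.08], [0.22, 2.7], [-1.18, 4.32], [0.11, 2.71], [-2.7, 2.7]. Speed limits (rad/s): [2.57, 2.57, 3.14, 3.14, 3.14, 3.14].

### API

Orientations are given as a unit quaternion [w, x, y, z].
In Python, from rig import manip gives the robot as it stands.
- The arm moves only by the tool send_rows, never from a script. Its arguments are lists of equal length, an entry for each row: "delta_pos": the shift along the tool's x, y, z normalised to -1 to 1, where 1 is 40 cm, a list of three; "angular": the turn, a rotation vector about the tool's x, y, z normalised to -1 to 1, where 1 is 0.08 rad, a list of three. A call has 1 to 5 rows; each row shifts and turns the commanded pose from where the row before left it, along the tool's axes as they then stand; what a row does not reach is not made up. A row lasts 1/12 s, in which the tool goes at most 41.7 mm and 7.16 degrees, less where a joint would pass 70% of its speed; a pose out of reach is approached as far as the arm can. A call with a number of a shift or a turn outside -1 to 1 is refused whole. A call with a gripper value outside its range is refused whole. "hand" is the finger opening in mm, from 0 to 85.4, set as the call begins (left out, the last holds). The fingers move at their own pace and stop on an object; "squeeze" is the grip in N (left out, the last holds). Time passes only in rows, so rows that do not move let the fingers close. It gives the time, the measured TCP pose, the force and the opening at its end, in the units of the state.
- manip.get_state(): the state, without advancing time (a new reading comes with each control period).
- manip.get_image(name): name is "scene" or "top" or "wrist"; returns the picture (480x640x3 uint8, blue, green, red); there is no depth.
- manip.calibration(name): a dict with "fx", "fy", "cx", "cy" (pixels), "camera_from_world" (4x4, takes a point from world to camera coordinates). Camera axes: x right, y up, looking along -z (the intrinsics and any distortion apply to the point x, -y, -z); pixel columns grow to the right and rows downward; lengths in m; the calibration is good to about 2 mm. The wrist camera is an equidistant fisheye: a pixel r from the principal point sees the ray r / f radians off the axis. A picture is of the moment at which its call begins: read the wrist's pose just before it. calibration takes no time and is no camera call; for the wrist camera it gives the pose at the moment of the call.
- manip.sign_off(): hands the job in, once; it reports no verdict.
The state is a dict: "clock": time; "qpos": joint angles; "qd": joint speeds; "effort": joint torques, N m; "position": TCP position; "ee_rot": TCP orientation; "contact_force": force on the tool from outside, world axes, zero at the start; "moment": the same for the moment, N m; "width": finger opening in m.
Only numpy, scipy, OpenCV 4.12 (cv2) and the standard library are available. Lean on these libraries where they do the work, as an engineer would, in place of code of your own. Each camera call takes 0.05 s, during which the arm holds its last target.

### The job

The sprung catch on the polishing fixture overhangs the brass ring and snaps shut when let go. Slide the hardwood wedge, thin end first, into the lane between the fixed fence and the catch's roller until it keeps the catch fully clear of the ring by itself, and let go of it; then lift the ring out and set it down flat on the floor of the empty clear tray without dropping it. Leave the wedge in place holding the catch open, and leave the other things on the worktop undisturbed.

Things in the scene. Friction and masses are not known exactly. Their poses are not given: they have to be found in the camera images.
- fixture: Steel plate 153 x 170 x 8 mm bolted to the worktop. Origin on the worktop under the nest; spans x -35 to 118, y -45 to 125 mm, z up. Pedestal top (50 x 36 mm) 30 mm up, with 4 dowel pins (6 mm thick, 7.5 high, at x +-18, y +-12.6) round the ring. The catch slides along +x. On the +y side the wedge lane runs along y, open at its +y end, floor = plate top, 8 mm up, inner stop face at y = 27 mm.
- lane_mouth (a point): Middle of the shut lane's mouth (fixture 45, 110, 21 mm). There the gap is 14 mm wide along fixture x: between the fixed fence on the -x side (face at x = 38 mm from y = 55 to 110 mm, its end rounded by 7 mm out to y = 117, top 34 mm above the worktop) and, on the +x side, the catch's upright steel roller (16 mm diameter, centre x = 60, y = 110 mm when shut, top 35.5 mm).
- catch (a joint): Slide of the sprung catch along fixture +x, in m: 0 shut, 0.032 at most. The spring pushes it shut with about 3 N at 0, 9 N at 0.022. Its 20 mm wide nose, 48 to 56 mm above the worktop, overlaps the 36 mm ring by 14 mm when shut; from 0.017 on it is fully clear. With the wedge home on the fence it reads about 0.022.
- catch_nose (a point): Middle of the front edge of the catch's nose; with the catch shut it is 4 mm to the fixture's +x of the nest's centre, 52 mm above the worktop.
- wedge_mid (a point): Centre (half-way up) of the loose wooden wedge: 130 long (x), 36 thick (y), 26 mm high, 0.1 kg, lying flat, z up. Nose at +x. Side -y is flat. Side +y is parallel to it for x = -65 to -5 mm (grip here, about x = -45), then slopes to the nose, 6 mm thick (y -18 to -12) at x = 65. Goes in this way up, flat side on the fence, slope on the roller; takes up to about 20 N.
- wedge_home (a point): Fixture point (56, 92, 21 mm) where the wedge's centre lies when fully in: nose at the stop, flat side on the fence, wedge x along fixture -y (wedge yaw = fixture yaw - 90 degrees). It is pushed in from the +y end along fixture -y. The catch is wide open from 13 mm short of this point.
- nest (a point): Point fixed to the fixture at the centre (half-way up) of the ring when it sits in the nest, 38 mm above the worktop.
- ring_mid (a point): Centre (half-way up) of the loose brass ring in the nest: 36 mm outside diameter, 16 mm high, lying flat, its bottom 30 mm above the worktop, 0.06 kg. With the catch clear it is gripped across its outside along the fixture's y, between the pins.
- tray_floor (a point): Centre of the inner floor (2 mm above the worktop) of the empty loose clear plastic tray: inside 130 mm along its x, 126 mm along its y, walls 3 mm thick with a rim that brings it to 149 x 144 mm, 55 mm high, 0.3 kg.
- compound_bar: Bystander: bar of polishing compound in a paper sleeve, 33 x 85 x 31 mm, behind the fixture; origin at the centre of its underside.
- big_nut: Bystander: steel hexagon nut 24 x 27 x 13 mm, beside the fixture; origin at the centre of its underside.
- sanding_block: Bystander: sanding block 51 x 81 x 22 mm; origin at the centre of its underside.
- tape: Bystander: roll of brown tape, 85 mm diameter, 24 mm high; origin at the centre of its underside.
- paste_tin: Bystander: open flat tin of dark paste, 72 mm diameter, 20 mm high; origin at the centre of its underside.
- workpiece_2: Bystander: small rounded metal block 20 x 30 x 14 mm; origin at the centre of its underside.
There are look-alikes about, which are no part of the job. Of the things that look like the part that bears ring_mid, the smallest one is meant.

How it is judged:
On the way, in this order (a step that is already met when the one before it is completed fails the run):
1. the wedge alone holds the catch clear of the ring (catch open more than 17 mm, wedge released, ring still in the nest) (value of joint catch above 0.017 m and horizontal distance between wedge_mid and wedge_home below 0.03 m and contact force between each of the fingers, the arm and wedge below 0.1 N and contact force between each of the arm, the fingers and catch below 0.1 N and distance between ring_mid and nest below 0.008 m), for 0.2 s.
2. the ring is lifted out of the nest with the catch still wedged open (value of joint catch above 0.017 m and horizontal distance between wedge_mid and wedge_home below 0.03 m and z of ring_mid in the frame of nest above 0.025 m), for 0.05 s.
At the end, for the whole second after the job is handed in: The wedge is still in the lane (its centre within 30 mm of its home point) and by itself holds the catch open by more than 17 mm; the ring lies flat and at rest on the floor of the upright tray, released (value of joint catch above 0.017 m and horizontal distance between wedge_mid and wedge_home below 0.03 m and x of ring_mid in the frame of tray_floor between -0.058 and 0.058 m and y of ring_mid in the frame of tray_floor between -0.058 and 0.058 m and z of ring_mid in the frame of tray_floor below 0.014 m and angle between ring_mid's own z axis and vertical below 0.2 rad and linear speed of ring below 0.02 m/s and angle between tray_floor's own z axis and vertical below 0.1 rad and contact force between the fingers and ring below 0.1 N); the robot touches nothing.
It fails at once if the ring is dropped (falls free faster than 0.6 m/s, a drop of about 18 mm) (contact force between the fingers and ring below 0.02 N and linear speed of ring above 0.6 m/s).
It fails at once if a bystander is pushed more than 25 mm (distance of any of compound_bar, big_nut, sanding_block, tape, paste_tin, workpiece_2 from where it was at the start of the episode above 0.025 m).
It also fails if it takes over 61 s, if anything falls off the work surface, if the arm or the gripper's body presses on something with over 40 N, if the wrist force passes 120 N, or if a joint passes its speed limit or range.

## Working session

There is one attempt and no reset: what is moved stays moved. The work goes in short steps, Python scripts to look and compute and a tool call to move; the robot and the scene stay as the last step left them, time stands still between calls to the robot, and variables do not carry over. Pictures are saved under pics/ and viewed, and the job is handed in when it is done.

Besides the shell and the picture viewer there is one more tool, called as name(argument=value, ...) on one line, values as JSON. send_rows: Moves the arm, as the interface text tells. Scaled input: -1 to 1 covers 40 cm each way for a shift and 0.08 rad each way for a turn. Its arguments: {"type":"object","properties":{"delta_pos":{"type":"array","items":{"type":"array","items":{"type":"number"}}},"angular":{"type":"array","items":{"type":"array","items":{"type":"number"}}},"hand":{"type":"number"},"squeeze":{"type":"number"}},"required":["delta_pos","angular"]}

```bash
ls; mkdir -p pics
cat > h.py <<'E'
import numpy as np, cv2, json
from rig import manip
from scipy.spatial.transform import Rotation as R
def snap(n,f):
    c=manip.calibration(n); im=manip.get_image(n); cv2.imwrite('pics/'+f+'.png',im)
    json.dump({k:(np.array(v).tolist() if not isinstance(v,str) else v) for k,v in c.items()},open('pics/'+f+'.json','w')); return im,c
def ray(c,u,v,fish=False):
    T=np.array(c['camera_from_world']); x=(u-c['cx'])/c['fx']; y=(v-c['cy'])/c['fy']
    if fish:
        r=np.hypot(x,y); s=np.sin(r)/r if r>1e-9 else 1; d=np.array([x*s,-y*s,-np.cos(r)])
    else: d=np.array([x,-y,-1.])
    Rm=T[:3,:3]; return -Rm.T@T[:3,3], Rm.T@d/np.linalg.norm(d)
def onz(c,u,v,z,fish=False):
    o,d=ray(c,u,v,fish); return o+d*(z-o[2])/d[2]
def proj(c,p,fish=False):
    T=np.array(c['camera_from_world']); q=T[:3,:3]@np.array(p)+T[:3,3]; x,y,z=q[0],-q[1],-q[2]
    if fish:
        r=np.hypot(x,y); t=np.arctan2(r,z); k=t/r if r>1e-9 else 1/z
        return c['cx']+c['fx']*x*k, c['cy']+c['fy']*y*k
    return c['cx']+c['fx']*x/z, c['cy']+c['fy']*y/z
def two(rays):
    A=np.zeros((3,3));b=np.zeros(3)
    for o,d in rays:
        P=np.eye(3)-np.outer(d,d);A+=P;b+=P@o
    p=np.linalg.solve(A,b); return p,[np.linalg.norm((np.eye(3)-np.outer(d,d))@(p-o)) for o,d in rays]
def load(f): return json.load(open('pics/'+f+'.json'))
E
python3 - <<'E'
from h import *
for n in ['scene','top','wrist']:
    im,c=snap(n,n+'0'); print(n,im.shape,{k:(v if np.ndim(v)==0 else np.round(v,3).tolist()) for k,v in c.items()})
s=manip.get_state(); print(s)
E
```

```text
pics
scene (480, 640, 3) {'fx': 549.3965209395171, 'fy': 549.3965209395171, 'cx': 322.22401259257595, 'cy': 238.1137686853061, 'camera_from_world': [[0.63, -0.776, -0.005, -0.359], [0.379, 0.303, 0.874, -0.255], [-0.677, -0.553, 0.485, -0.961], [0.0, 0.0, 0.0, 1.0]]}
top (480, 640, 3) {'fx': 523.047276471522, 'fy': 523.047276471522, 'cx': 322.6469881368227, 'cy': 243.30555063014444, 'camera_from_world': [[-0.039, -0.999, -0.004, 0.026], [0.979, -0.039, 0.199, -0.54], [-0.199, 0.004, 0.98, -1.108], [0.0, 0.0, 0.0, 1.0]]}
wrist (480, 640, 3) {'fx': 371.64829954431775, 'fy': 371.64829954431775, 'cx': 316.20667212658407, 'cy': 238.67204146022425, 'camera_from_world': [[0.435, 0.9, -0.001, -0.574], [-0.861, 0.416, -0.293, 0.037], [-0.264, 0.128, 0.956, -0.38], [0.0, 0.0, 0.0, 1.0]]}
{'clock': 0.15, 'qpos': array([ 1.00002072e+00,  2.76485924e-01,  1.50586524e+00,  2.08488736e-05,
        1.36065609e+00, -1.20973788e-01]), 'qd': array([ 0.00034047, -0.00242349, -0.00398161,  0.00049532, -0.00087717,
        0.00106737]), 'effort': array([ 2.13311971e-03, -4.17145693e+01, -2.46033990e+01,  5.58217698e-05,
        7.61000585e-03, -1.86872785e-05]), 'position': array([0.24979192, 0.51750939, 0.24960861]), 'ee_rot': array([ 2.91737706e-04,  8.46991820e-01,  5.31605452e-01, -6.44412705e-04]), 'contact_force': array([-0.25002074, -0.66500732,  0.30320795]), 'moment': array([ 0.02749668,  0.01487219, -0.00912443]), 'width': 0.08551329346041488}
```

View pics/scene0.png

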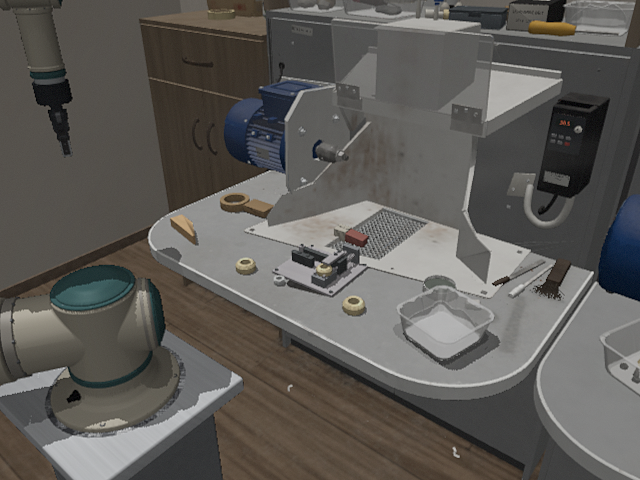

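View pics/top0.png

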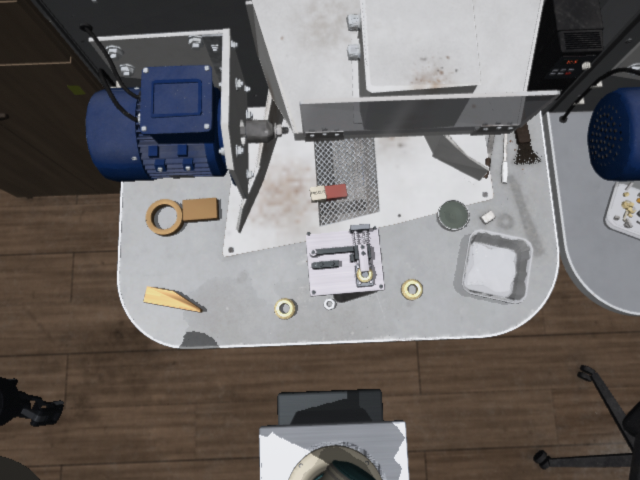

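View pics/wrist0.png

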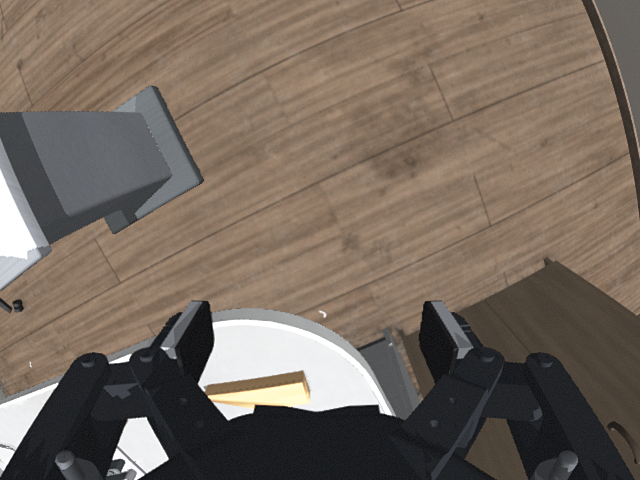

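The scene shows the wedge at (184,227), the fixture at (320,268), three rings (one in the nest at about (323,269), loose ones at (245,266) and (353,306)) and the tray at (445,325). In the top view they are the wedge (172,299), fixture (345,262), rings (365,275), (285,309) and (411,290), and tray (494,267). Enlarging next.

Run:
```python
import cv2
a=cv2.imread('pics/top0.png'); s=cv2.imread('pics/scene0.png')
cv2.imwrite('pics/c1.png',cv2.resize(a[215:325,265:435],None,fx=4.7,fy=4.7,interpolation=cv2.INTER_CUBIC))
cv2.imwrite('pics/c2.png',cv2.resize(s[215:325,225:375],None,fx=5,fy=5,interpolation=cv2.INTER_CUBIC))
cv2.imwrite('pics/c3.png',cv2.resize(a[270:330,125:225],None,fx=8,fy=8,interpolation=cv2.INTER_CUBIC))
```

```text
(no output)
```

View pics/c1.png

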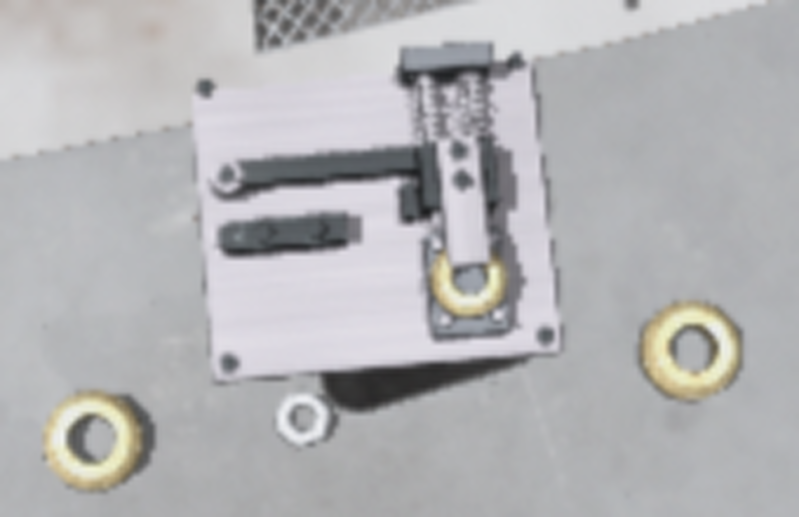

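View pics/c2.png

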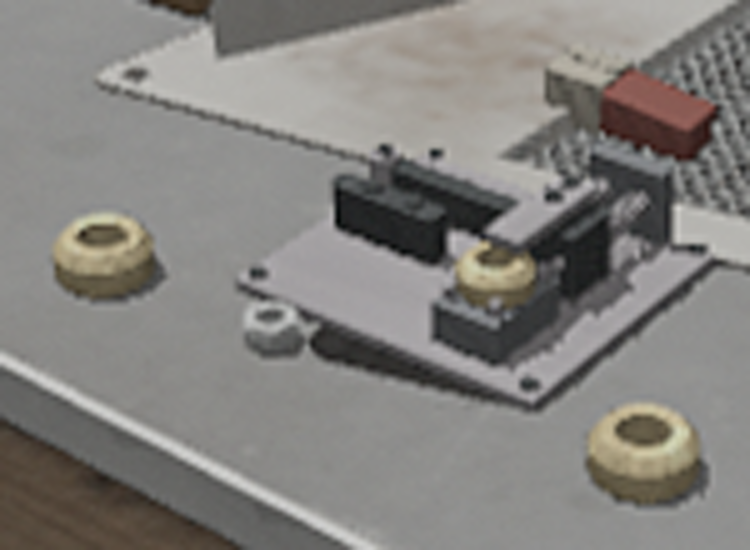

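View pics/c3.png

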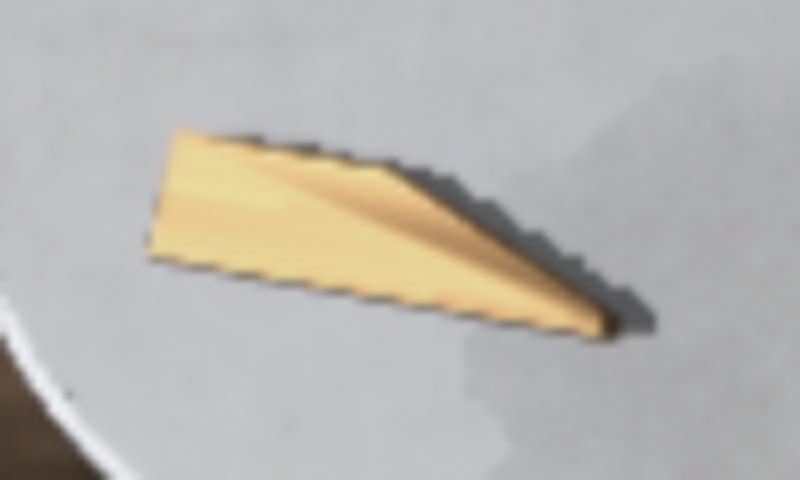

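```bash
cat > fit.py <<'E'
from h import *
def fit2(L,W):
    L=np.array(L)[:,:2];W=np.array(W)[:,:2]; l0=L.mean(0);w0=W.mean(0)
    a=L-l0;b=W-w0; th=np.arctan2((a[:,0]*b[:,1]-a[:,1]*b[:,0]).sum(),(a*b).sum())
    Rm=np.array([[np.cos(th),-np.sin(th)],[np.sin(th),np.cos(th)]]); t=w0-Rm@l0
    return th,t,(L@Rm.T+t-W)*1000
E
python3 - <<'E'
from fit import *
ct=load('top0');cs=load('scene0')
o=lambda c:-np.array(c['camera_from_world'])[:3,:3].T@np.array(c['camera_from_world'])[:3,3]
print('cams',o(ct),o(cs))
f=lambda x,y:(265+x/4.7-.5+.1,215+y/4.7-.5+.1)
W=[onz(ct,*f(*p),.008) for p in [(193,97),(215,382),(563,352),(530,65)]]
L=[(.118,.125),(-.035,.125),(-.035,-.045),(.118,-.045)]
th,t,r=fit2(L,W); print('fixture',np.degrees(th),t,np.round(r,1).tolist())
# check bolts/roller
for n,p,z in [('nest',(470,282),.046),('roller',(228,178),.0355),('ringL',(93,440),.02),('ringR',(691,350),.02)]: print(n,onz(ct,*f(*p),z))
g=lambda x,y:(125+x/8-.5,270+y/8-.5)
for p,z in [((175,130),.026),((148,260),.026),((605,340),.026),((385,165),0.026),((385,165),0.0)]: print('wedge',np.round(onz(ct,*g(*p),z),4))
# tray rims
for p in [(472,229),(534,238),(524,303),(457,294)]: print('tray',np.round(onz(ct,*p,.055),4))
def pf(x,y,z):
    c,s=np.cos(th),np.sin(th); return [t[0]+c*x-s*y,t[1]+s*x+c*y,z]
im=cv2.imread('pics/scene0.png')
pts=[pf(-.035,-.045,.008),pf(-.035,.125,.008),pf(.118,.125,.008),pf(.118,-.045,.008),pf(.06,.11,.0355),pf(.0,.0,.046),pf(.038,.055,.034),pf(.038,.110,.034)]
im=cv2.resize(im[215:325,225:375],None,fx=5,fy=5,interpolation=cv2.INTER_CUBIC)
for p in pts:
    u,v=proj(cs,p); cv2.circle(im,(int((u-225+.5)*5),int((v-215+.5)*5)),4,(0,0,255),1)
cv2.imwrite('pics/c4.png',im)
E
```

```text
cams [0.30869565 0.00967099 1.19353837] [-0.32770676 -0.73331479  0.68803779]
fixture 2.877405513159628 [ 0.46506428 -0.0854223 ] [[6.0, 1.8], [-5.8, 0.2], [-5.1, -1.1], [4.9, -0.9]]
nest [ 0.46804839 -0.0848857   0.046     ]
roller [0.52421349 0.02731179 0.0355    ]
ringL [0.40307172 0.09610361 0.02      ]
ringR [ 0.43476667 -0.19083273  0.02      ]
wedge [0.4648 0.404  0.026 ]
wedge [0.4287 0.4105 0.026 ]
wedge [0.4015 0.2829 0.026 ]
wedge [0.4527 0.3449 0.026 ]
wedge [0.4559 0.3524 0.    ]
tray [ 0.5598 -0.3291  0.055 ]
tray [ 0.5339 -0.4647  0.055 ]
tray [ 0.3913 -0.4259  0.055 ]
tray [ 0.4164 -0.2827  0.055 ]
```

View pics/c4.png

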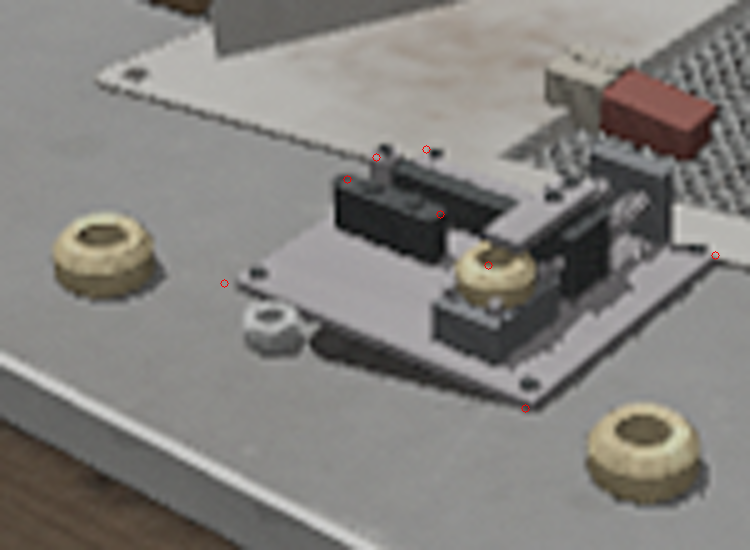

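```bash
cat > plan.py <<'E'
from h import *
def Rd(yaw): # tool down, tool x at yaw(deg)
    y=np.radians(yaw); x=np.array([np.cos(y),np.sin(y),0]); z=np.array([0,0,-1.]); return np.c_[x,np.cross(z,x),z]
def cur():
    s=manip.get_state(); q=s['ee_rot']; return np.array(s['position']),R.from_quat([q[1],q[2],q[3],q[0]]).as_matrix(),s
def plan(p,yaw,n,dp=4,da=3,p0=None,R0=None):
    P,M,s=cur()
    if p0 is not None: P=np.array(p0)
    if R0 is not None: M=R0
    T=Rd(yaw); rv=R.from_matrix(M.T@T).as_rotvec(); p=np.array(p)
    print('from',P.round(4),'yaw',np.degrees(np.arctan2(M[1,0],M[0,0])).round(2),'tilt',np.degrees(np.arccos(-M[2,2])).round(2),'t',round(s['clock'],2))
    D=[];A=[]
    for i in range(n):
        Mi=M@R.from_rotvec(rv*i/n).as_matrix(); D.append(np.round(Mi.T@((p-P)/n)/.4,dp).tolist()); A.append(np.round(rv/n/.08,da).tolist())
    for i in range(0,n,5): print('"delta_pos":',D[i:i+5],'"angular":',A[i:i+5])
    print('maxmm',np.linalg.norm(p-P)/n*1000,'maxang',np.abs(rv/n/.08).max())
E
python3 - <<'E'
from plan import *
plan([.44,.33,.27],0,15)
E
```

```text
from [0.2498 0.5175 0.2496] yaw 64.23 tilt 0.08 t 0.15
"delta_pos": [[-0.0144, 0.0421, -0.0034], [-0.0112, 0.0431, -0.0034], [-0.0079, 0.0438, -0.0034], [-0.0046, 0.0443, -0.0034], [-0.0013, 0.0445, -0.0034]] "angular": [[0.001, 0.001, 0.934], [0.001, 0.001, 0.934], [0.001, 0.001, 0.934], [0.001, 0.001, 0.934], [0.001, 0.001, 0.934]]
"delta_pos": [[0.002, 0.0445, -0.0034], [0.0053, 0.0442, -0.0034], [0.0086, 0.0437, -0.0034], [0.0118, 0.0429, -0.0034], [0.015, 0.0419, -0.0034]] "angular": [[0.001, 0.001, 0.934], [0.001, 0.001, 0.934], [0.001, 0.001, 0.934], [0.001, 0.001, 0.934], [0.001, 0.001, 0.934]]
"delta_pos": [[0.0181, 0.0407, -0.0034], [0.0211, 0.0392, -0.0034], [0.024, 0.0375, -0.0034], [0.0267, 0.0356, -0.0034], [0.0293, 0.0335, -0.0034]] "angular": [[0.001, 0.001, 0.934], [0.001, 0.001, 0.934], [0.001, 0.001, 0.934], [0.001, 0.001, 0.934], [0.001, 0.001, 0.934]]
maxmm 17.858044351750458 maxang 0.9341582897786338
```

send_rows(delta_pos=[[-0.0144,0.042,-0.0034],[-0.011,0.043,-0.0034],[-0.008,0.044,-0.0034],[-0.0046,0.0443,-0.0034],[-0.0013,0.0445,-0.0034]], angular=[[0,0,0.934],[0,0,0.934],[0,0,0.934],[0,0,0.934],[0,0,0.934]], hand=85)

```text
clock: 0.57
position: [0.3138, 0.4546, 0.2568]
ee_rot: [0.0, 0.932, 0.363, -0.0]
contact_force: [-0.0, -0.6, 0.8]
width: 0.085
```

send_rows(delta_pos=[[0.002,0.0445,-0.0034],[0.0053,0.0442,-0.0034],[0.0086,0.0437,-0.0034],[0.0118,0.0429,-0.0034],[0.015,0.0419,-0.0034]], angular=[[0,0,0.934],[0,0,0.934],[0,0,0.934],[0,0,0.934],[0,0,0.934]])

```text
clock: 0.98
position: [0.3772, 0.392, 0.2637]
ee_rot: [0.0, 0.983, 0.184, -0.0]
contact_force: [0.8, 0.5, 0.3]
width: 0.0851
```

send_rows(delta_pos=[[0.018,0.0407,-0.0034],[0.021,0.0392,-0.0034],[0.024,0.0375,-0.0034],[0.027,0.0356,-0.0034],[0.029,0.0335,-0.0034]], angular=[[0,0,0.934],[0,0,0.934],[0,0,0.934],[0,0,0.934],[0,0,0.934]])

```text
clock: 1.4
position: [0.4406, 0.3295, 0.2705]
ee_rot: [0.0, 1.0, -0.002, -0.0]
contact_force: [0.2, -0.4, -0.4]
width: 0.0849
```

Run:
```python
from plan import *
snap('wrist','w1')
plan([.46,-.15,.29],0,15)
```

```text
from [0.4433 0.3274 0.2706] yaw -0.45 tilt 0.22 t 1.45
"delta_pos": [[0.0034, 0.0796, -0.003], [0.0034, 0.0796, -0.003], [0.0033, 0.0796, -0.003], [0.0033, 0.0796, -0.003], [0.0032, 0.0796, -0.0031]] "angular": [[0.002, -0.002, -0.007], [0.002, -0.002, -0.007], [0.002, -0.002, -0.007], [0.002, -0.002, -0.007], [0.002, -0.002, -0.007]]
"delta_pos": [[0.0032, 0.0796, -0.0031], [0.0032, 0.0796, -0.0031], [0.0031, 0.0796, -0.0031], [0.0031, 0.0796, -0.0031], [0.003, 0.0796, -0.0031]] "angular": [[0.002, -0.002, -0.007], [0.002, -0.002, -0.007], [0.002, -0.002, -0.007], [0.002, -0.002, -0.007], [0.002, -0.002, -0.007]]
"delta_pos": [[0.003, 0.0796, -0.0032], [0.003, 0.0796, -0.0032], [0.0029, 0.0796, -0.0032], [0.0029, 0.0796, -0.0032], [0.0028, 0.0796, -0.0032]] "angular": [[0.002, -0.002, -0.007], [0.002, -0.002, -0.007], [0.002, -0.002, -0.007], [0.002, -0.002, -0.007], [0.002, -0.002, -0.007]]
maxmm 31.87310180313277 maxang 0.006534385971682503
```

View pics/w1.png

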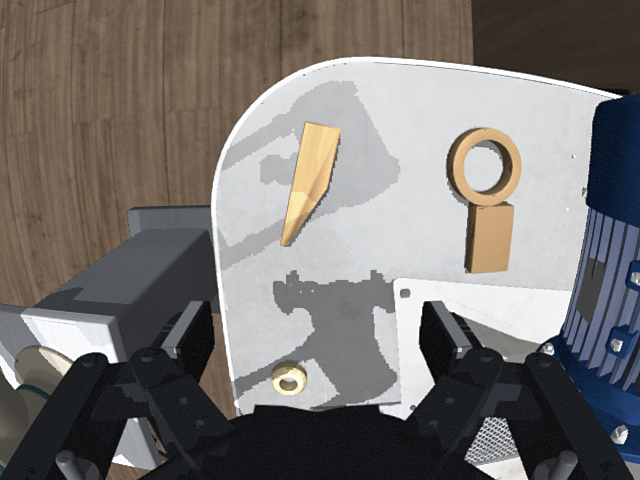

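The wrist view shows the wedge clearly, with its butt at (306..341,125) and nose at (287,245), pointing towards -y. A loose ring sits at (290,380). I'll fly over the fixture for a look before grasping.

send_rows(delta_pos=[[0.003,0.06,-0.003],[0.003,0.08,-0.003],[0.003,0.08,-0.003],[0.003,0.08,-0.003],[0.003,0.08,-0.003]], angular=[[0,0,0],[0,0,0],[0,0,0],[0,0,0],[0,0,0]])

```text
clock: 1.87
position: [0.4457, 0.1771, 0.2765]
ee_rot: [0.0, 1.0, 0.001, -0.0]
contact_force: [1.5, 0.0, -0.3]
width: 0.0848
```

send_rows(delta_pos=[[0.003,0.08,-0.003],[0.003,0.08,-0.003],[0.003,0.08,-0.003],[0.003,0.08,-0.003],[0.003,0.08,-0.003]], angular=[[0,0,0],[0,0,0],[0,0,0],[0,0,0],[0,0,0]])

```text
clock: 2.28
position: [0.4517, 0.0171, 0.2826]
ee_rot: [-0.0, 1.0, 0.001, -0.0]
contact_force: [0.5, -1.2, -0.8]
width: 0.0849
```

send_rows(delta_pos=[[0.003,0.08,-0.003],[0.003,0.08,-0.003],[0.003,0.08,-0.003],[0.003,0.06,-0.003],[0.0,0.03,0]], angular=[[0,0,0],[0,0,0],[0,0,0],[0,0,0],[0,0,0]])

```text
clock: 2.7
position: [0.4572, -0.1163, 0.2874]
ee_rot: [0.001, 1.0, -0.001, 0.0]
contact_force: [-0.2, 1.1, 0.0]
width: 0.0853
```

Run:
```python
from plan import *
snap('wrist','w2')
plan([.46,-.15,.29],0,5)
```

```text
from [ 0.4572 -0.117   0.2872] yaw -0.14 tilt 0.12 t 2.75
"delta_pos": [[0.0014, 0.0165, -0.0014], [0.0014, 0.0165, -0.0014], [0.0014, 0.0165, -0.0014], [0.0014, 0.0165, -0.0014], [0.0014, 0.0165, -0.0014]] "angular": [[0.005, 0.001, -0.006], [0.005, 0.001, -0.006], [0.005, 0.001, -0.006], [0.005, 0.001, -0.006], [0.005, 0.001, -0.006]]
maxmm 6.643213117726596 maxang 0.006254787573387984
```

View pics/w2.png

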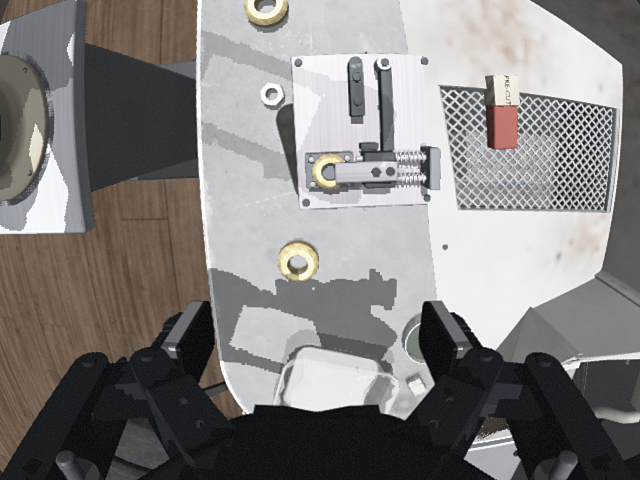

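The wrist view has the whole fixture: bolts at (298,62), (425,62), (305,202) and (427,198), the ring at (328,172) under the nose, fence (356,87) and roller (384,63). The rings at (266,8) and (299,262) are the bigger look-alikes. Next I'll crop it for measurement.

Run:
```python
import cv2
a=cv2.imread('pics/w2.png')
cv2.imwrite('pics/c5.png',cv2.resize(a[45:215,280:450],None,fx=3.5,fy=3.5,interpolation=cv2.INTER_CUBIC))
b=cv2.imread('pics/w1.png')
cv2.imwrite('pics/c6.png',cv2.resize(b[110:260,265:365],None,fx=4,fy=4,interpolation=cv2.INTER_CUBIC))
```

```text
(no output)
```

View pics/c5.png

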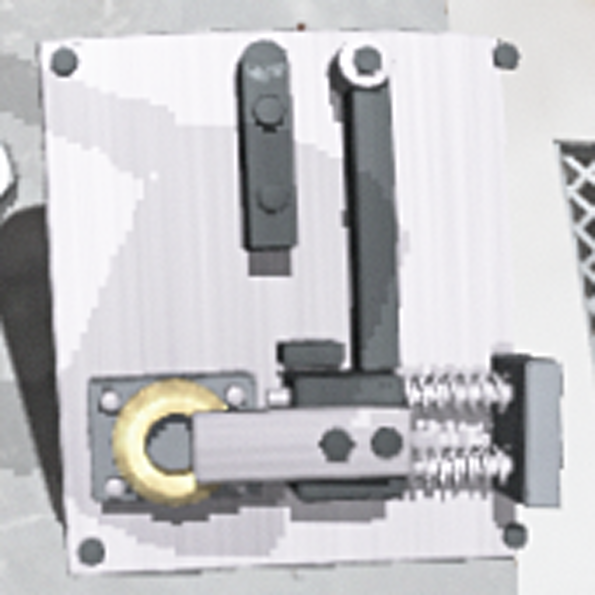

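View pics/c6.png

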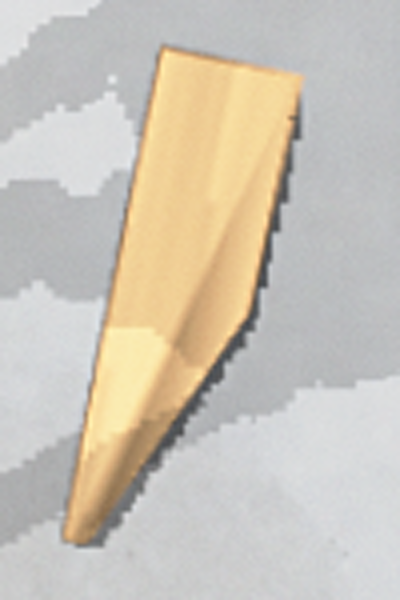

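```bash
cat > fx.py <<'E'
from fit import *
from plan import *
c2=load('w2'); ct=load('top0'); c1=load('w1'); c0=load('wrist0'); cs=load('scene0')
f=lambda x,y:(280+(x+.5)/3.5-.5,45+(y+.5)/3.5-.5)
pts=[((39,45),(-35,125,8)),((70,574),(-35,-45,8)),((64,60),(-27,117,10)),((506,55),(110,117,10)),((91,551),(-27,-37,10)),((515,534),(110,-37,10)),
((362,63),(60,110,35.5)),((110,400),(-18,12.6,37.5)),((115,487),(-18,-12.6,37.5)),((237,393),(18,12.6,37.5)),((295,247),(38,55,34)),((294,70),(38,108,34)),((265,40),(29.5,117,34))]
E
python3 - <<'E'
from fx import *
W=[onz(c2,*f(*p),l[2]/1000,True) for p,l in pts]; L=[np.array(l)/1000 for p,l in pts]
th,t,r=fit2(L,W); print(np.degrees(th),t); 
for (p,l),e in zip(pts,r): print(l,np.round(e,1))
# heights: triangulate roller top, ring and bolts top+wrist
g=lambda x,y:(265+(x+.5)/4.7-.5,215+(y+.5)/4.7-.5)
h=lambda x,y:(225+(x+.5)/5-.5,215+(y+.5)/5-.5)
for n,a,b,s in [('roller',(362,63),(228,178),None),('boltBL',(64,60),(229,362),None),('boltTL',(506,55),(205,87),None),('boltBR',(91,551),(545,335),(530,384)),('ring hole',(172,442),(470,277),(495,258))]:
    rs=[ray(c2,*f(*a),True),ray(ct,*g(*b))]
    if s: rs.append(ray(cs,*h(*s)))
    p,e=two(rs); print(n,p.round(4),np.round(e,4), onz(c2,*f(*a),p[2],True).round(4))
# wedge
k=lambda x,y:(265+(x+.5)/4-.5,110+(y+.5)/4-.5); g3=lambda x,y:(125+(x+.5)/8-.5,270+(y+.5)/8-.5)
for n,a,b in [('butt flat',(163,47),(148,260)),('butt +y',(303,76),(175,130)),('nose flat',(64,537),(603,338))]:
    p,e=two([ray(c1,*k(*a),True),ray(ct,*g3(*b))]); print(n,p.round(4),np.round(e,4),onz(c1,*k(*a),.026,True).round(4),onz(ct,*g3(*b),.026).round(4))
E
```

```text
2.6978476446487503 [ 0.47043575 -0.08459242]
(-35, 125, 8) [-0.4  2.1]
(-35, -45, 8) [-0.6 -1. ]
(-27, 117, 10) [ 0.3 -0.2]
(110, 117, 10) [ 0.3 -0.4]
(-27, -37, 10) [ 0.2 -0.4]
(110, -37, 10) [ 0.4 -0.5]
(60, 110, 35.5) [1.3 0.8]
(-18, 12.6, 37.5) [ 0.3 -0.3]
(-18, -12.6, 37.5) [ 0.1 -0.1]
(18, 12.6, 37.5) [-0.2 -0.8]
(38, 55, 34) [ 1.1 -0.1]
(38, 108, 34) [-1.1  0.5]
(29.5, 117, 34) [-1.7  0.4]
roller [0.524  0.0273 0.0356] [0.0002 0.0002] [0.5239 0.0273 0.0356]
boltBL [0.438  0.0302 0.0159] [0.0001 0.0001] [0.438  0.0301 0.0159]
boltTL [0.5744 0.0375 0.0114] [0.0003 0.0003] [0.5741 0.0376 0.0114]
boltBR [ 0.4458 -0.1231  0.0091] [0.0009 0.0003 0.001 ] [ 0.445  -0.1226  0.0091]
ring hole [ 0.4699 -0.0846  0.0467] [0.0013 0.0005 0.0007] [ 0.4691 -0.0837  0.0467]
butt flat [0.4292 0.4115 0.0222] [0.0003 0.0003] [0.4295 0.4114 0.026 ] [0.4285 0.4103 0.026 ]
butt +y [0.4643 0.4041 0.0256] [0.0005 0.0005] [0.4638 0.4042 0.026 ] [0.4647 0.4038 0.026 ]
nose flat [0.4021 0.2845 0.0213] [0.0002 0.0002] [0.4024 0.2861 0.026 ] [0.402  0.2833 0.026 ]
```

Run:
```python
from plan import *
plan([.443,.391,.14],-11.8,15)
```

```text
from [ 0.4572 -0.117   0.2872] yaw -0.14 tilt 0.12 t 2.75
"delta_pos": [[-0.0026, -0.0847, 0.0244], [-0.0037, -0.0847, 0.0244], [-0.0049, -0.0846, 0.0244], [-0.006, -0.0845, 0.0244], [-0.0072, -0.0844, 0.0244]] "angular": [[0.002, 0.0, 0.17], [0.002, 0.0, 0.17], [0.002, 0.0, 0.17], [0.002, 0.0, 0.17], [0.002, 0.0, 0.17]]
"delta_pos": [[-0.0083, -0.0843, 0.0244], [-0.0095, -0.0842, 0.0244], [-0.0106, -0.0841, 0.0244], [-0.0117, -0.0839, 0.0245], [-0.0129, -0.0837, 0.0245]] "angular": [[0.002, 0.0, 0.17], [0.002, 0.0, 0.17], [0.002, 0.0, 0.17], [0.002, 0.0, 0.17], [0.002, 0.0, 0.17]]
"delta_pos": [[-0.014, -0.0836, 0.0245], [-0.0151, -0.0834, 0.0245], [-0.0163, -0.0831, 0.0245], [-0.0174, -0.0829, 0.0245], [-0.0185, -0.0827, 0.0245]] "angular": [[0.002, 0.0, 0.17], [0.002, 0.0, 0.17], [0.002, 0.0, 0.17], [0.002, 0.0, 0.17], [0.002, 0.0, 0.17]]
maxmm 35.27387004922637 maxang 0.16953905573654768
```

send_rows(delta_pos=[[-0.0026,-0.07,0.015],[-0.0037,-0.0847,0.02],[-0.005,-0.0846,0.0244],[-0.006,-0.0845,0.0244],[-0.007,-0.0844,0.0244]], angular=[[0,0,0.17],[0,0,0.17],[0,0,0.17],[0,0,0.17],[0,0,0.17]])

```text
clock: 3.17
position: [0.4508, 0.0527, 0.2437]
ee_rot: [-0.001, 0.999, -0.034, -0.0]
contact_force: [1.0, -0.3, 0.4]
width: 0.0852
```

send_rows(delta_pos=[[-0.008,-0.0843,0.0244],[-0.0095,-0.0842,0.0244],[-0.0106,-0.0841,0.0244],[-0.0117,-0.084,0.0245],[-0.013,-0.0837,0.0245]], angular=[[0,0,0.17],[0,0,0.17],[0,0,0.17],[0,0,0.17],[0,0,0.17]])

```text
clock: 3.58
position: [0.4452, 0.2222, 0.1949]
ee_rot: [-0.0, 0.998, -0.067, -0.0]
contact_force: [1.0, 0.1, -0.1]
width: 0.0853
```

send_rows(delta_pos=[[-0.014,-0.0836,0.0245],[-0.015,-0.0834,0.0245],[-0.0163,-0.0831,0.0245],[-0.0174,-0.0829,0.0245],[-0.0185,-0.0827,0.0245]], angular=[[0,0,0.17],[0,0,0.17],[0,0,0.17],[0,0,0.17],[0,0,0.17]])

```text
clock: 4.0
position: [0.4397, 0.3914, 0.1457]
ee_rot: [-0.0, 0.995, -0.101, -0.001]
contact_force: [0.3, -0.4, 1.1]
width: 0.085
```

Run:
```python
from plan import *
plan([.443,.391,.06],-11.8,5)
```

```text
from [0.4397 0.3914 0.1457] yaw -11.62 tilt 0.07 t 4.0
"delta_pos": [[0.0017, -0.0001, 0.0429], [0.0017, -0.0001, 0.0429], [0.0017, -0.0001, 0.0429], [0.0017, -0.0001, 0.0429], [0.0017, -0.0001, 0.0429]] "angular": [[-0.0, 0.003, 0.008], [-0.0, 0.003, 0.008], [-0.0, 0.003, 0.008], [-0.0, 0.003, 0.008], [-0.0, 0.003, 0.008]]
maxmm 17.15472644603572 maxang 0.007708831677504725
```

send_rows(delta_pos=[[0.0017,0,0.043],[0.0017,0,0.043],[0.0017,0,0.043],[0.0017,0,0.043],[0.0017,0,0.02]], angular=[[0,0,0.01],[0,0,0.01],[0,0,0.01],[0,0,0.01],[0,0,0]])

```text
clock: 4.42
position: [0.4423, 0.3883, 0.0672]
ee_rot: [0.001, 0.995, -0.103, -0.002]
contact_force: [-0.2, 0.3, 0.7]
width: 0.0848
```

Run:
```python
from plan import *
snap('wrist','w3')
plan([.443,.391,.024],-11.8,4)
```

```text
from [0.4423 0.3877 0.0666] yaw -11.79 tilt 0.34 t 4.47
"delta_pos": [[0.0001, -0.0022, 0.0266], [0.0001, -0.0022, 0.0266], [0.0001, -0.0021, 0.0266], [0.0, -0.0021, 0.0266]] "angular": [[0.012, 0.014, 0.0], [0.012, 0.014, 0.0], [0.012, 0.014, 0.0], [0.012, 0.014, 0.0]]
maxmm 10.673104999747348 maxang 0.01418150623828776
```

View pics/w3.png

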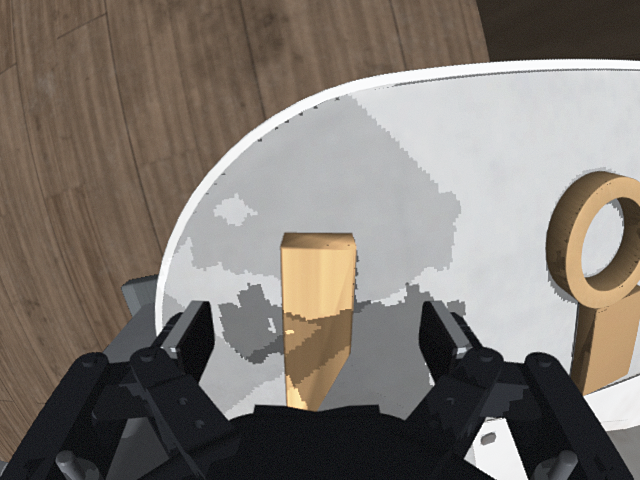

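The wedge is centred and square between the fingers (columns 282–356 against pads at about 212 and 420), so I'll descend.

send_rows(delta_pos=[[0,-0.002,0.027],[0,-0.002,0.027],[0,-0.002,0.027],[0,-0.002,0.025],[0,0,0]], angular=[[0.01,0.014,0],[0.01,0.014,0],[0.01,0.014,0],[0.01,0.014,0],[0,0,0]])

```text
clock: 4.88
position: [0.4445, 0.3905, 0.0251]
ee_rot: [-0.0, 0.995, -0.103, 0.001]
contact_force: [-0.3, 0.1, 0.0]
width: 0.0848
```

send_rows(delta_pos=[[0,0,0],[0,0,0],[0,0,0],[0,0,0],[0,0,0]], angular=[[0,0,0],[0,0,0],[0,0,0],[0,0,0],[0,0,0]], hand=25, squeeze=60)

```text
clock: 5.3
position: [0.4465, 0.3916, 0.0283]
ee_rot: [-0.002, 0.995, -0.103, 0.003]
contact_force: [-0.3, -0.4, -0.3]
width: 0.0346
```

Run:
```python
from plan import *
P,M,s=cur(); print(s['width'],s['contact_force'])
snap('wrist','w4'); snap('scene','s4')
plan([.443,.391,.034],-11.8,1)
```

```text
0.03461373143863535 [-0.26065361 -0.43768266 -0.31973511]
from [0.4465 0.3916 0.0282] yaw -11.87 tilt 0.44 t 5.4
"delta_pos": [[-0.0083, 0.0031, -0.0145]] "angular": [[-0.061, -0.074, -0.015]]
maxmm 6.80597381014212 maxang 0.07396258868459646
```

View pics/w4.png

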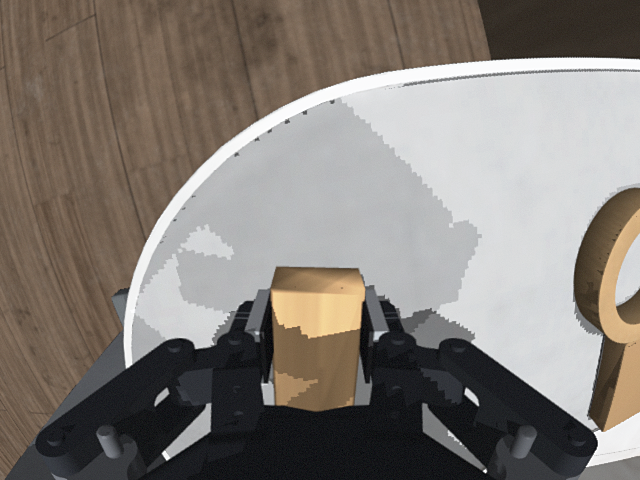

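send_rows(delta_pos=[[0,0,-0.02],[0,0,-0.03],[0,0,-0.03],[0,0,-0.02],[0,0,0]], angular=[[0,0,0],[0,0,0],[0,0,0],[0,0,0],[0,0,0]])

```text
clock: 5.82
position: [0.4466, 0.3917, 0.0691]
ee_rot: [-0.003, 0.995, -0.103, 0.004]
contact_force: [0.3, 0.0, -1.0]
width: 0.0344
```

```bash
python3 - <<'E'
from plan import *
P,M,s=cur(); print(s['width'],s['contact_force'],P)
snap('wrist','w5'); snap('scene','s5'); 
P,M,s=cur(); print(P)
E
python3 -c "
import cv2
a=cv2.imread('pics/s5.png');cv2.imwrite('pics/c7.png',cv2.resize(a[120:290,120:320],None,fx=4,fy=3.5))"
```

```text
0.03436697666169228 [ 0.2942667   0.0018966  -0.95221765] [0.44662242 0.39170062 0.06909696]
[0.44561345 0.39095947 0.06735169]
```

View pics/w5.png

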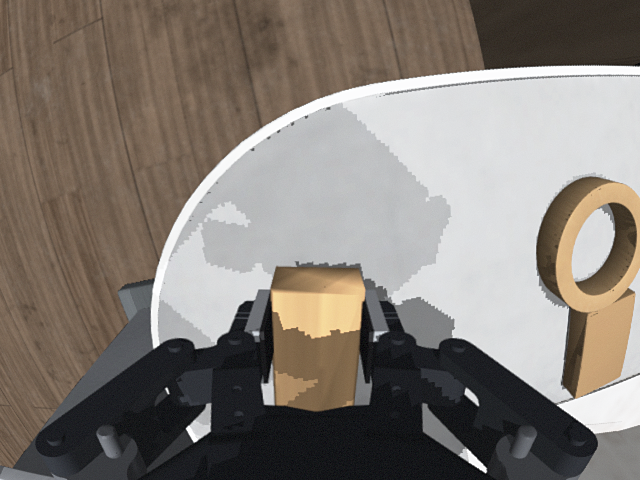

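View pics/c7.png

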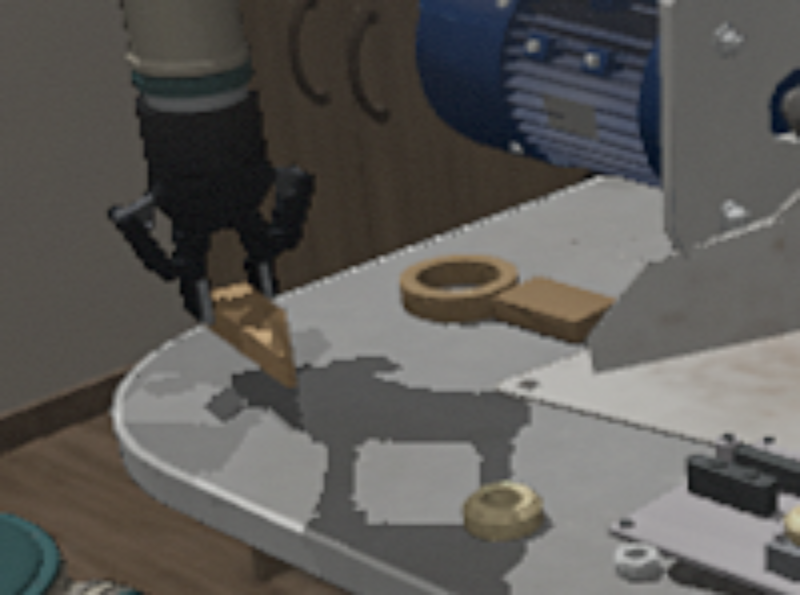

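Run:
```python
from h import *
c=load('s5')
im=cv2.imread('pics/s5.png'); im=cv2.resize(im[175:245,160:220],None,fx=10,fy=8,interpolation=cv2.INTER_CUBIC)
for p in [(.4086,.2837,.066),(.4086,.2837,.040),(.4355,.4103,.066),(.4355,.4103,.04)]:
    u,v=proj(c,p); print(u,v); cv2.circle(im,(int((u-160+.5)*10),int((v-175+.5)*8)),5,(0,0,255),2)
cv2.imwrite('pics/c8.png',im)
```

```text
192.28142256915572 220.71743607854057
193.52254106078965 229.9569336656661
169.39571453459197 203.4071187245341
170.75925940602372 212.23888866069808
```

View pics/c8.png

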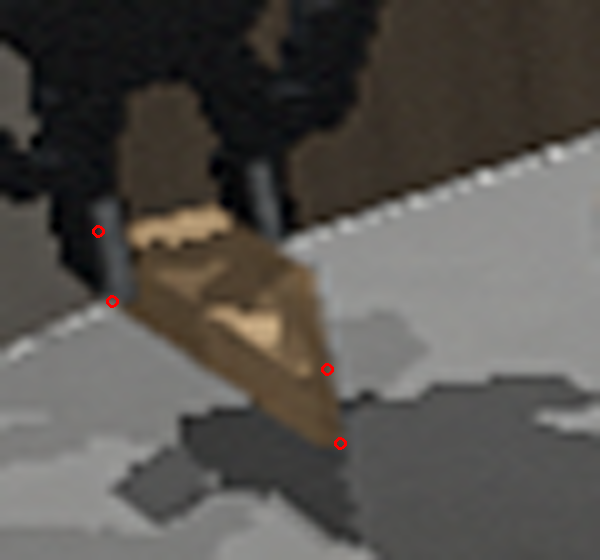

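Run:
```python
from plan import *
ct=load('top0')
for z in [0,.02,.1,.2]: print(z,onz(ct,239,229,z).round(3),onz(ct,270,110,z).round(3))
c1=load('w1'); c2=load('w2')
a=cv2.imread('pics/top0.png'); cv2.imwrite('pics/c9.png',cv2.resize(a[90:270,200:360],None,fx=4,fy=3.3,interpolation=cv2.INTER_CUBIC))
plan([.516,.168,.069],2.7,10)
```

```text
0 [0.594 0.199 0.   ] [0.891 0.121 0.   ]
0.02 [0.589 0.196 0.02 ] [0.881 0.119 0.02 ]
0.1 [0.57  0.184 0.1  ] [0.842 0.112 0.1  ]
0.2 [0.546 0.168 0.2  ] [0.793 0.103 0.2  ]
from [0.4456 0.391  0.0674] yaw -11.86 tilt 0.34 t 5.92
"delta_pos": [[0.0287, 0.0509, -0.0005], [0.0274, 0.0516, -0.0005], [0.0261, 0.0523, -0.0005], [0.0247, 0.053, -0.0005], [0.0234, 0.0536, -0.0004]] "angular": [[-0.004, -0.006, -0.318], [-0.004, -0.006, -0.318], [-0.004, -0.006, -0.318], [-0.004, -0.006, -0.318], [-0.004, -0.006, -0.318]]
"delta_pos": [[0.022, 0.0542, -0.0004], [0.0206, 0.0547, -0.0004], [0.0192, 0.0552, -0.0004], [0.0178, 0.0557, -0.0004], [0.0164, 0.0561, -0.0004]] "angular": [[-0.004, -0.006, -0.318], [-0.004, -0.006, -0.318], [-0.004, -0.006, -0.318], [-0.004, -0.006, -0.318], [-0.004, -0.006, -0.318]]
maxmm 23.381169184545296 maxang 0.31761568409773905
```

View pics/c9.png

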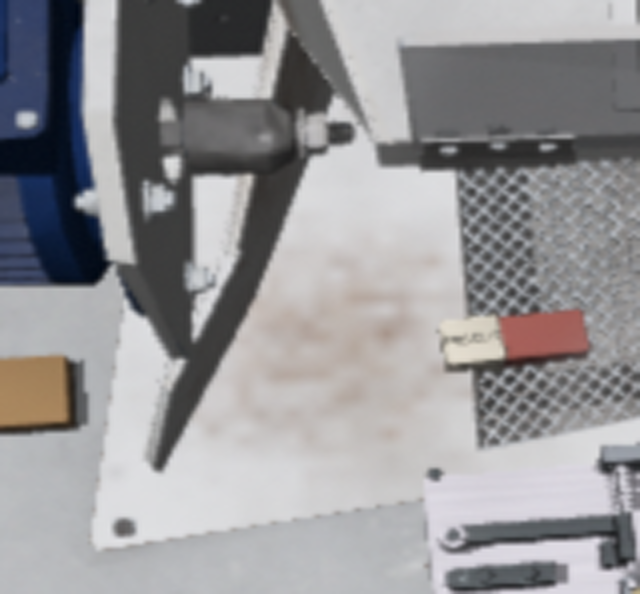

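send_rows(delta_pos=[[0.02,0.035,0],[0.0274,0.0516,0],[0.026,0.0523,0],[0.0247,0.053,0],[0.0234,0.0536,0]], angular=[[0,0,-0.318],[0,0,-0.318],[0,0,-0.318],[0,0,-0.318],[0,0,-0.318]])

```text
clock: 6.33
position: [0.4782, 0.2853, 0.0662]
ee_rot: [-0.001, 0.999, -0.039, 0.002]
contact_force: [0.5, -0.3, -1.2]
width: 0.0348
```

send_rows(delta_pos=[[0.022,0.054,0],[0.0206,0.0547,0],[0.0192,0.0552,0],[0.0178,0.0557,0],[0.016,0.04,0]], angular=[[0,0,-0.318],[0,0,-0.318],[0,0,-0.318],[0,0,-0.318],[0,0,-0.318]])

```text
clock: 6.75
position: [0.5131, 0.1796, 0.0661]
ee_rot: [-0.001, 1.0, 0.024, 0.001]
contact_force: [0.2, -0.0, -0.9]
width: 0.0345
```

```bash
python3 - <<'E'
from plan import *
snap('top','t6'); snap('wrist','w6'); snap('scene','s6')
plan([.516,.168,.0375],2.7,5)
E
python3 -c "
import cv2
a=cv2.imread('pics/t6.png');cv2.imwrite('pics/c10.png',cv2.resize(a[200:310,250:400],None,fx=5,fy=5,interpolation=cv2.INTER_CUBIC))"
```

```text
from [0.5136 0.1805 0.0663] yaw 2.55 tilt 0.24 t 6.9
"delta_pos": [[0.0009, 0.0063, 0.0144], [0.0009, 0.0063, 0.0144], [0.0009, 0.0063, 0.0144], [0.0009, 0.0063, 0.0144], [0.0009, 0.0063, 0.0144]] "angular": [[-0.005, -0.009, -0.007], [-0.005, -0.009, -0.007], [-0.005, -0.009, -0.007], [-0.005, -0.009, -0.007], [-0.005, -0.009, -0.007]]
maxmm 6.297755074196994 maxang 0.009202595418300962
```

View pics/c10.png

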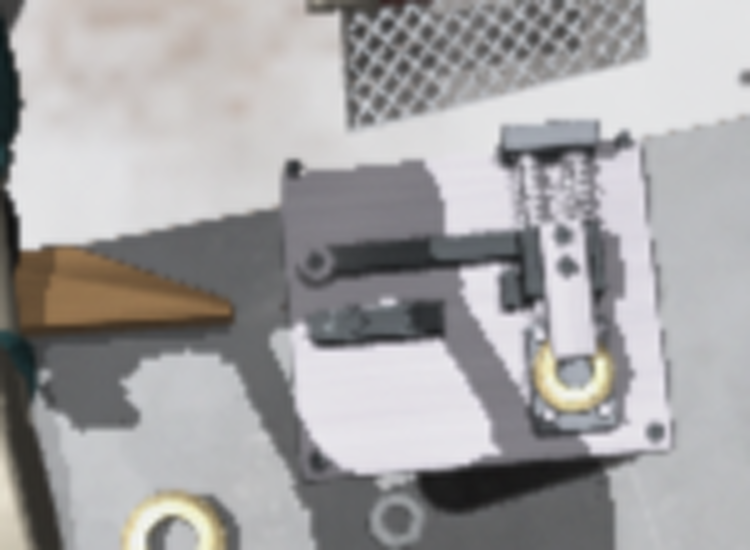

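View pics/s6.png

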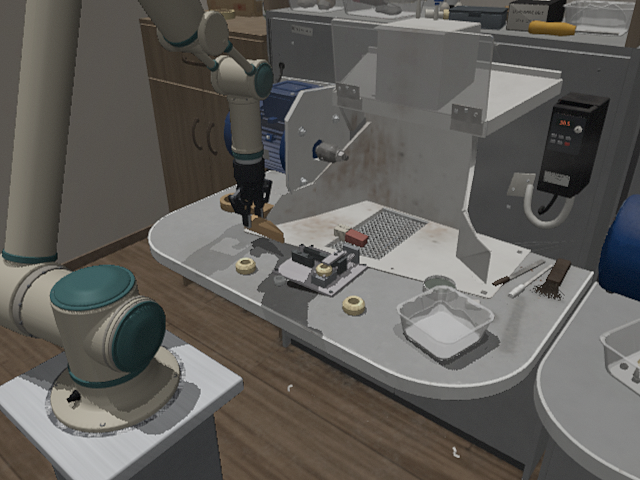

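```bash
cat > fr.py <<'E'
from plan import *
th=np.radians(2.70); t=np.array([.47044,-.08459])
C=np.array([[np.cos(th),-np.sin(th)],[np.sin(th),np.cos(th)]])
def tofx(p): return ((np.array(p)[:2]-t)@C)*1000
def fx(x,y,z): return [*(C@np.array([x,y])/1000+t),z]
E
python3 - <<'E'
from fr import *
c=load('t6')
g=lambda x,y:(250+(x+.5)/5-.5,200+(y+.5)/5-.5)
for p in [(233,324),(233,303),(20,330)]: print(tofx(onz(c,*g(*p),.0643)).round(1))
print('tcp',tofx(cur()[0]).round(1))
print('roller',tofx(onz(c,*g(318,264),.0355)).round(1))
plan(fx(57.5,250,.038),2.7,5)
E
```

```text
[ 30.4 148.1]
[ 39.7 147.4]
[ 35.8 241. ]
tcp [ 55.6 262.8]
roller [ 59.1 109. ]
from [0.5136 0.1805 0.0663] yaw 2.55 tilt 0.24 t 6.9
"delta_pos": [[0.0009, 0.0064, 0.0141], [0.0009, 0.0064, 0.0141], [0.0009, 0.0064, 0.0141], [0.0009, 0.0064, 0.0141], [0.001, 0.0064, 0.0141]] "angular": [[-0.005, -0.009, -0.007], [-0.005, -0.009, -0.007], [-0.005, -0.009, -0.007], [-0.005, -0.009, -0.007], [-0.005, -0.009, -0.007]]
maxmm 6.220871734004857 maxang 0.009202595418300962
```

Run:
```python
import cv2
a=cv2.imread('pics/w6.png');cv2.imwrite('pics/c11.png',cv2.resize(a[240:420,220:420],None,fx=4,fy=3.3,interpolation=cv2.INTER_CUBIC))
a=cv2.imread('pics/s6.png');cv2.imwrite('pics/c12.png',cv2.resize(a[170:300,220:370],None,fx=5,fy=4.5,interpolation=cv2.INTER_CUBIC))
```

```text
(no output)
```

View pics/c11.png

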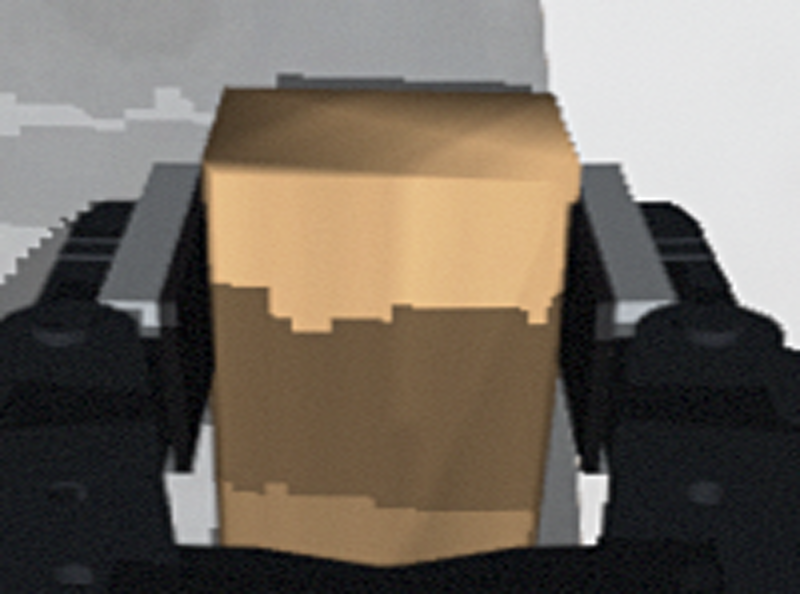

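View pics/c12.png

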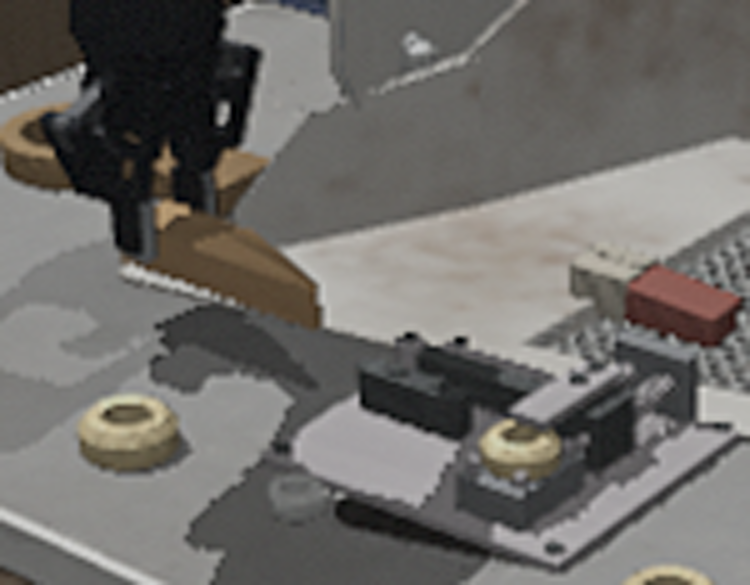

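Run:
```python
from fr import *
c=load('w6')
g=lambda x,y:(220+(x+.5)/4-.5,240+(y+.5)/3.3-.5)
P=[tofx(onz(c,*g(*p),.0643,True)) for p in [(205,163),(581,180),(220,545),(535,545)]]
print(np.round(P,1)); d=P[1]-P[0]; print(np.linalg.norm(d),np.degrees(np.arctan2(d[1],d[0])),np.degrees(np.arctan2(*(P[0]-P[2]))), np.degrees(np.arctan2(*(P[1]-P[3]))))
cs=load('s6'); c12=lambda x,y:(220+(x+.5)/5-.5,170+(y+.5)/4.5-.5)
ct=load('t6'); g2=lambda x,y:(250+(x+.5)/5-.5,200+(y+.5)/5-.5)
p,e=two([ray(cs,*c12(303,285)),ray(ct,*g2(233,324))]); print('nose flat top',p,tofx(p),e)
print('nose bottom', tofx(onz(cs,*c12(322,326),.0383)),tofx(onz(cs,*c12(303,285),.0643)))
```

```text
[[ 38.8 276.2]
 [ 74.1 274. ]
 [ 37.1 218.1]
 [ 72.4 218. ]]
35.41586088921666 -3.628919535730982 1.6116963496389658 1.715183537467211
nose flat top [0.49283775 0.06451145 0.06993628] [ 29.39652427 147.88084896] [np.float64(7.107674871948445e-05), np.float64(7.10767487193874e-05)]
nose bottom [ 43.35067247 149.54235197] [ 37.15487308 154.83913079]
```

Run:
```python
from fr import *
plan(fx(57.5,250,.040),6.0,5)
```

```text
from [0.5136 0.1805 0.0663] yaw 2.55 tilt 0.24 t 6.9
"delta_pos": [[0.0009, 0.0064, 0.0131], [0.0009, 0.0064, 0.0131], [0.0008, 0.0064, 0.0131], [0.0007, 0.0064, 0.0131], [0.0007, 0.0064, 0.0131]] "angular": [[-0.005, -0.009, -0.151], [-0.005, -0.009, -0.151], [-0.005, -0.009, -0.151], [-0.005, -0.009, -0.151], [-0.005, -0.009, -0.151]]
maxmm 5.859276640150285 maxang 0.150501982435534
```

send_rows(delta_pos=[[0.001,0.008,0.016],[0.001,0.008,0.016],[0.001,0.008,0.016],[0.001,0.008,0.016],[0,0,0]], angular=[[-0.005,-0.01,-0.19],[-0.005,-0.01,-0.19],[-0.005,-0.01,-0.19],[-0.005,-0.01,-0.19],[0,0,0]])

```text
clock: 7.32
position: [0.515, 0.1686, 0.0396]
ee_rot: [0.0, 0.999, 0.055, -0.001]
contact_force: [-0.0, 0.3, -0.6]
width: 0.0349
```

Run:
```python
from fr import *
P,M,s=cur(); print(P,tofx(P))
snap('top','t7'); snap('scene','s7')
a=cv2.imread('pics/t7.png');cv2.imwrite('pics/c13.png',cv2.resize(a[235:285,245:345],None,fx=8,fy=8,interpolation=cv2.INTER_CUBIC))
a=cv2.imread('pics/s7.png');cv2.imwrite('pics/c14.png',cv2.resize(a[200:290,235:345],None,fx=7,fy=6.5,interpolation=cv2.INTER_CUBIC))
plan(fx(57.5,250,.040),6.0,5)
```

```text
[0.51499834 0.16858874 0.03958478] [ 56.43522162 250.79869216]
from [0.5159 0.169  0.0408] yaw 6.2 tilt 0.04 t 7.42
"delta_pos": [[0.0001, 0.0006, 0.0004], [0.0001, 0.0006, 0.0004], [0.0001, 0.0006, 0.0004], [0.0001, 0.0006, 0.0004], [0.0001, 0.0006, 0.0004]] "angular": [[-0.001, -0.002, 0.009], [-0.001, -0.002, 0.009], [-0.001, -0.002, 0.009], [-0.001, -0.002, 0.009], [-0.001, -0.002, 0.009]]
maxmm 0.2811796863289158 maxang 0.008809491132279978
```

View pics/c13.png

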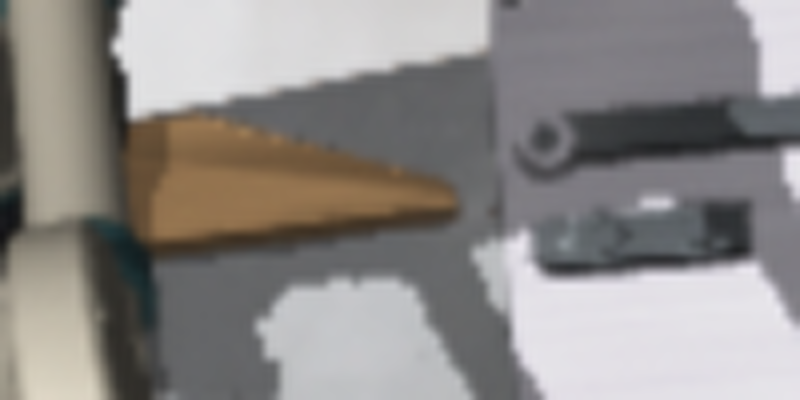

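View pics/c14.png

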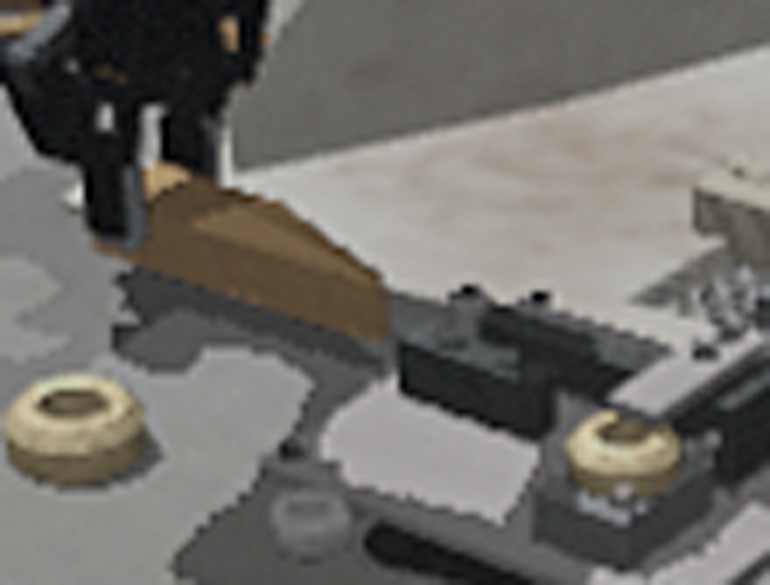

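Run:
```python
from fr import *
c=load('t7'); g=lambda x,y:(245+(x+.5)/8-.5,235+(y+.5)/8-.5)
# flat visible edge: bottom? camera at x<.5 sees -x face; bottom edge z~.0125, top edge z~.0385
for p in [(457,217),(150,248),(457,195)]: print([tofx(onz(c,*g(*p),z)).round(1) for z in (.0125,.0385)])
print('roller',tofx(onz(c,*g(546,140),.0355)), 'fence face ends',tofx(onz(c,*g(745,200),.034)),tofx(onz(c,*g(560,205),.034)))
cs=load('s7'); g2=lambda x,y:(235+(x+.5)/7-.5,200+(y+.5)/6.5-.5)
for p,z in [((388,350),.0125),((378,280),.0385),((135,262),.0125)]: print('scene',tofx(onz(cs,*g2(*p),z)).round(1))
```

```text
[array([ 44.2, 137.2]), array([ 39.7, 136.4])]
[array([ 42.8, 225.3]), array([ 38.4, 222.6])]
[array([ 50.5, 136.7]), array([ 46. , 135.9])]
roller [ 59.97845498 109.83639494] fence face ends [38.33880951 55.54031003] [ 41.40798592 107.44984786]
scene [ 43.5 132.1]
scene [ 47.3 138.5]
scene [ 41.9 248.5]
```

Run:
```python
from fr import *
print(tofx(cur()[0]))
plan(fx(56,225,.038),5.3,4)
```

```text
[ 57.30938297 251.15944103]
from [0.5159 0.169  0.0408] yaw 6.2 tilt 0.04 t 7.42
"delta_pos": [[-0.0018, 0.0163, 0.0017], [-0.0018, 0.0163, 0.0017], [-0.0017, 0.0163, 0.0017], [-0.0016, 0.0163, 0.0017]] "angular": [[-0.001, -0.002, 0.049], [-0.001, -0.002, 0.049], [-0.001, -0.002, 0.049], [-0.001, -0.002, 0.049]]
maxmm 6.584615423611366 maxang 0.049190939606934346
```

send_rows(delta_pos=[[-0.0018,0.016,0.0017],[-0.0018,0.016,0.0017],[-0.0017,0.016,0.0017],[-0.0016,0.016,0.0017],[0,0,0]], angular=[[0,0,0.05],[0,0,0.05],[0,0,0.05],[0,0,0.05],[0,0,0]])

```text
clock: 7.83
position: [0.516, 0.1417, 0.0387]
ee_rot: [0.0, 0.999, 0.045, 0.001]
contact_force: [0.2, -0.8, -0.7]
width: 0.0347
```

Run:
```python
from fr import *
P,M,s=cur(); print(P,tofx(P),s['contact_force'])
snap('top','t8'); snap('scene','s8')
a=cv2.imread('pics/t8.png');cv2.imwrite('pics/c15.png',cv2.resize(a[235:285,265:345],None,fx=10,fy=10,interpolation=cv2.INTER_CUBIC))
a=cv2.imread('pics/s8.png');cv2.imwrite('pics/c16.png',cv2.resize(a[200:290,235:345],None,fx=7,fy=6.5,interpolation=cv2.INTER_CUBIC))
P,M,s=cur(); print(P,tofx(P),s['contact_force'])
```

```text
[0.51603245 0.14174225 0.03873795] [ 56.20354875 223.93329667] [ 0.18789449 -0.75194334 -0.74040601]
[0.51622492 0.1426342  0.03880869] [ 56.43781878 224.8151862 ] [ 0.47055471 -0.15595685 -1.07484224]
```

View pics/c15.png

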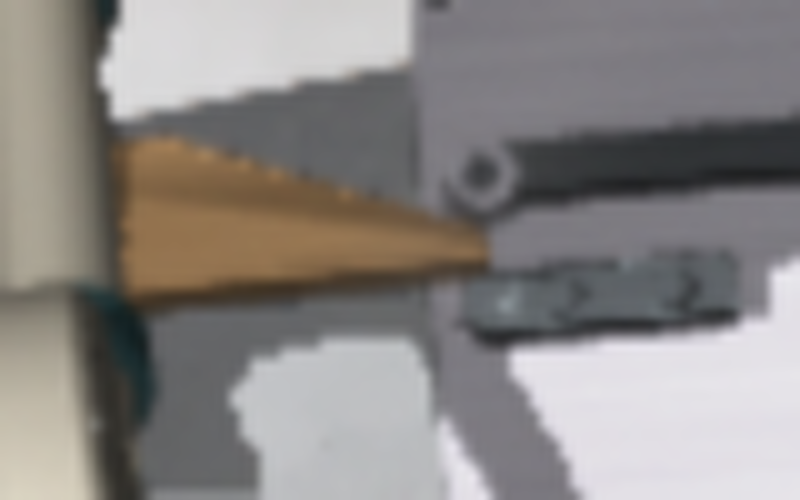

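View pics/c16.png

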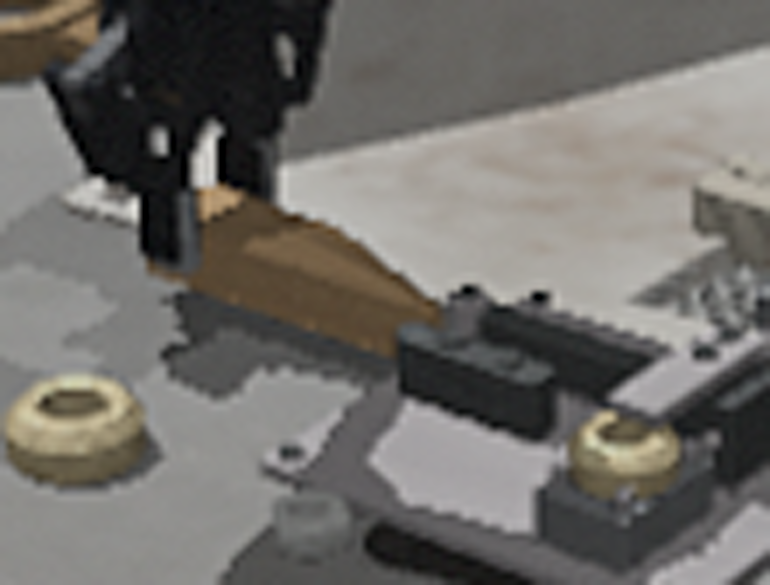

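send_rows(delta_pos=[[-0.0007,0.015,0],[-0.0007,0.015,0],[-0.0007,0.015,0],[-0.0007,0.015,0],[-0.0007,0.015,0]], angular=[[0,0,0],[0,0,0],[0,0,0],[0,0,0],[0,0,0]])

```text
clock: 8.35
position: [0.5161, 0.1142, 0.0384]
ee_rot: [-0.002, 0.999, 0.045, -0.0]
contact_force: [-2.5, 8.2, -1.1]
width: 0.0348
```

Run:
```python
from fr import *
P,M,s=cur(); print(P,tofx(P),s['contact_force'],s['moment'])
snap('top','t9'); 
a=cv2.imread('pics/t9.png');cv2.imwrite('pics/c17.png',cv2.resize(a[225:295,265:385],None,fx=6.5,fy=6.5,interpolation=cv2.INTER_CUBIC))
plan(fx(56,195,.038),5.3,1)
```

```text
[0.51611758 0.11416575 0.03836097] [ 54.98954882 196.38339432] [-2.48069582  8.16156442 -1.07482904] [ 1.34610601  0.40307048 -0.18082539]
from [0.5161 0.113  0.0383] yaw 5.16 tilt 0.14 t 8.4
"delta_pos": [[0.0026, 0.0007, 0.0007]] "angular": [[-0.03, 0.009, -0.03]]
maxmm 1.1378251072265149 maxang 0.029989860455846094
```

View pics/c17.png

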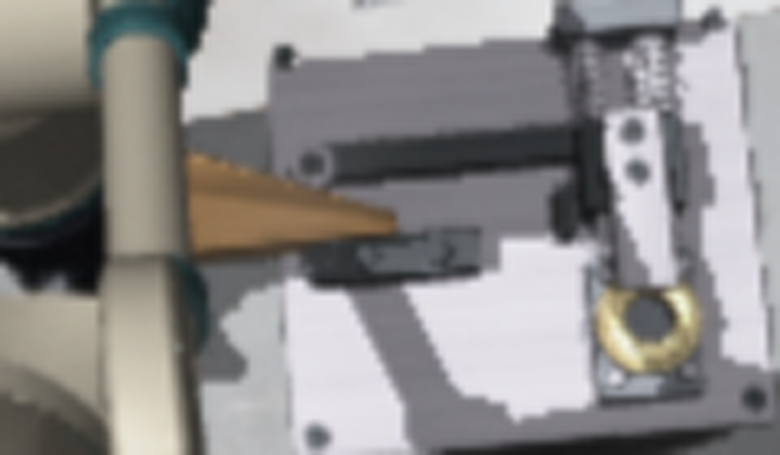

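send_rows(delta_pos=[[0.0005,0.015,0],[0,0.015,0],[-0.0007,0.015,0],[-0.0007,0.015,0],[-0.0007,0.015,0]], angular=[[0,0,0],[0,0,0],[0,0,0],[0,0,0],[0,0,0]], squeeze=80)

```text
clock: 8.82
position: [0.5178, 0.086, 0.0383]
ee_rot: [-0.003, 0.999, 0.044, -0.001]
contact_force: [-2.8, 14.3, -0.2]
width: 0.034
```

Run:
```python
from fr import *
P,M,s=cur(); print(P,tofx(P),s['contact_force'],s['moment'])
snap('top','t10'); 
a=cv2.imread('pics/t10.png');cv2.imwrite('pics/c18.png',cv2.resize(a[225:295,265:385],None,fx=6.5,fy=6.5,interpolation=cv2.INTER_CUBIC))
plan(fx(56,160,.038),5.3,1)
```

```text
[0.5178491  0.08602708 0.03826346] [ 55.39363834 168.19439912] [-2.78351968 14.2989668  -0.22641568] [2.48358094 0.41448323 0.02408233]
from [0.5179 0.0847 0.0382] yaw 5.12 tilt 0.29 t 8.87
"delta_pos": [[0.0008, 0.0172, 0.0005]] "angular": [[-0.062, 0.013, -0.039]]
maxmm 6.890113870336986 maxang 0.06157333001524477
```

View pics/c18.png

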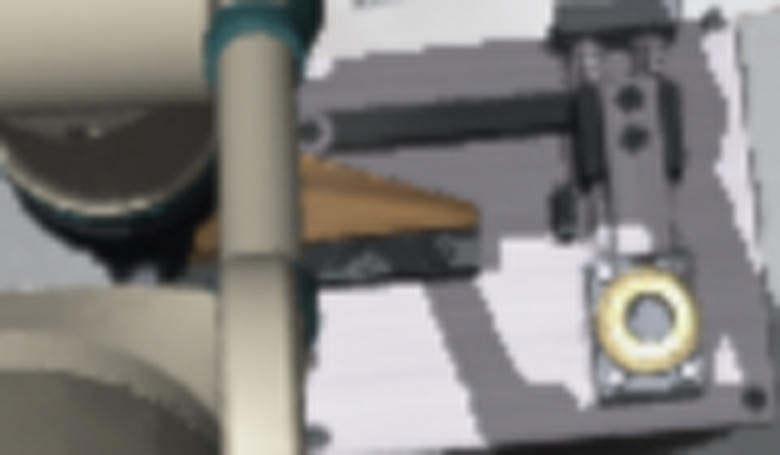

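send_rows(delta_pos=[[0,0.014,0],[-0.0006,0.014,0],[-0.0006,0.014,0],[-0.0006,0.014,0],[0,0,0]], angular=[[0,0,0],[0,0,0],[0,0,0],[0,0,0],[0,0,0]])

```text
clock: 9.28
position: [0.5193, 0.0618, 0.0382]
ee_rot: [-0.002, 0.999, 0.045, -0.001]
contact_force: [-1.5, 6.4, -2.3]
width: 0.0342
```

Run:
```python
from fr import *
P,M,s=cur(); print(P,tofx(P),s['contact_force'],s['moment'])
snap('top','t11'); snap('scene','s11')
a=cv2.imread('pics/t11.png');cv2.imwrite('pics/c19.png',cv2.resize(a[225:295,265:385],None,fx=6.5,fy=6.5,interpolation=cv2.INTER_CUBIC))
a=cv2.imread('pics/s11.png');cv2.imwrite('pics/c20.png',cv2.resize(a[200:290,235:375],None,fx=5.5,fy=5.5,interpolation=cv2.INTER_CUBIC))
plan(fx(56,146,.038),5.3,1)
```

```text
[0.51930512 0.06178274 0.03816694] [ 55.70597749 143.9083827 ] [-1.54117306  6.38467962 -2.31884453] [ 1.02599984  0.36336188 -0.06868885]
from [0.5193 0.0618 0.0381] yaw 5.19 tilt 0.18 t 9.38
"delta_pos": [[0.0009, -0.0052, 0.0004]] "angular": [[-0.036, 0.013, -0.025]]
maxmm 2.1259950720700105 maxang 0.03621884756890222
```

View pics/c19.png

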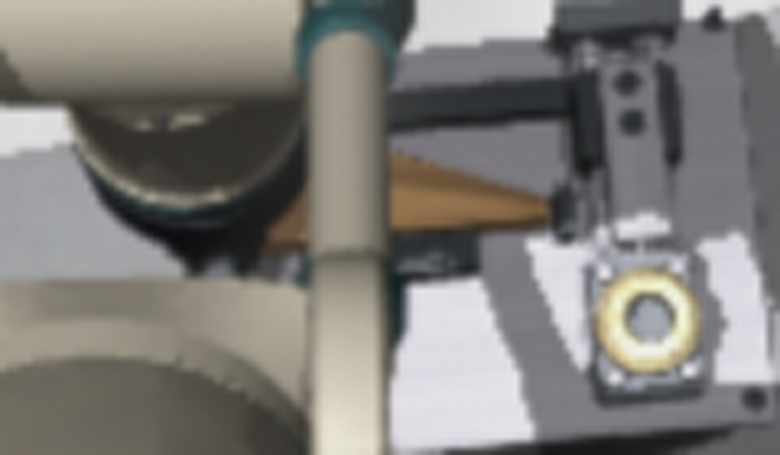

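View pics/c20.png

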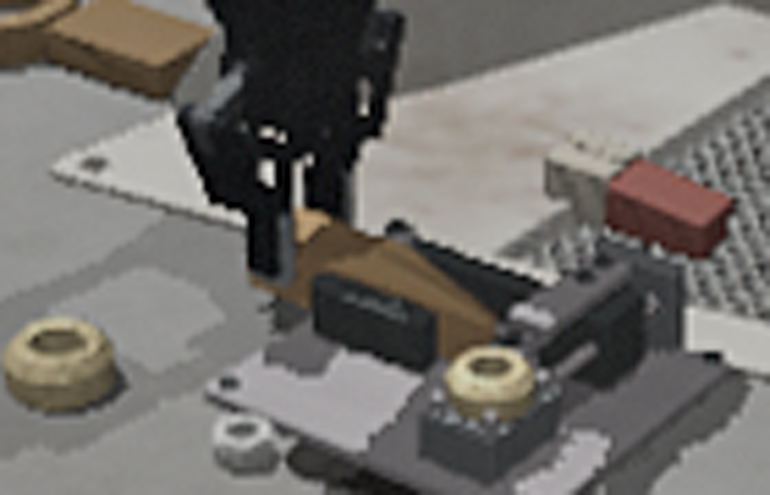

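send_rows(delta_pos=[[0,0,0.0025],[0,0,0.0025],[0,0,0]], angular=[[0,0,0],[0,0,0],[0,0,0]])

```text
clock: 9.63
position: [0.5193, 0.0615, 0.0368]
ee_rot: [-0.001, 0.999, 0.046, -0.001]
contact_force: [-4.6, 4.4, 3.2]
width: 0.0337
```

send_rows(delta_pos=[[0,0,0],[0,0,0],[0,0,0],[0,0,0],[0,0,0]], angular=[[0,0,0],[0,0,0],[0,0,0],[0,0,0],[0,0,0]], hand=66)

```text
clock: 10.05
position: [0.5214, 0.0606, 0.0368]
ee_rot: [-0.0, 0.999, 0.046, 0.001]
contact_force: [0.1, 0.2, -0.6]
width: 0.0659
```

Run:
```python
from fr import *
P,M,s=cur(); print(P,tofx(P),s['contact_force'],s['width'])
snap('wrist','w12');snap('scene','s12')
a=cv2.imread('pics/s12.png');cv2.imwrite('pics/c21.png',cv2.resize(a[200:290,235:375],None,fx=5.5,fy=5.5,interpolation=cv2.INTER_CUBIC))
```

```text
[0.52138409 0.06056905 0.03675749] [ 57.72545948 142.59810877] [ 0.08325704  0.1942468  -0.55908606] 0.06586147905483344
```

View pics/w12.png

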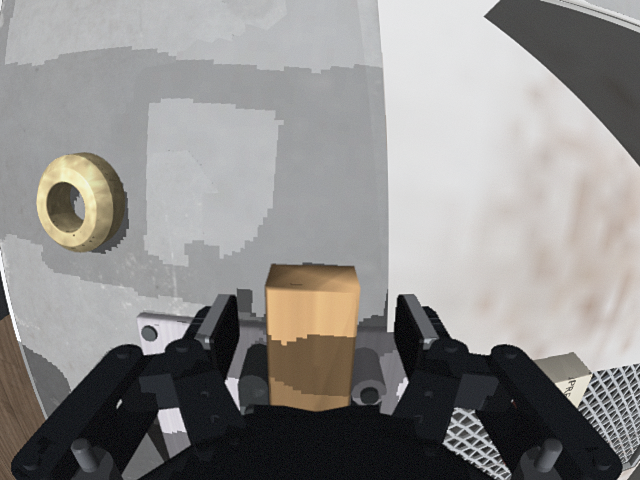

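View pics/c21.png

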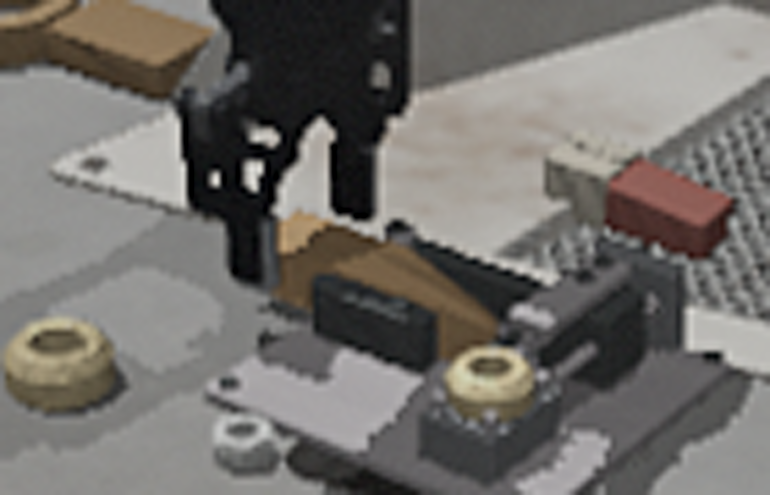

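The wedge is released and stays put, and the nose is drawn back clear of the ring. Both pads stand free of the wedge (columns 240 and 397 against 268–358). I'll rise and turn for the ring.

send_rows(delta_pos=[[0,0,-0.02],[0,0,-0.05],[0,0,-0.07],[0,0,-0.08],[0,0,-0.08]], angular=[[0,0,0],[0,0,0],[0,0,0],[0,0,0],[0,0,0]], hand=70)

```text
clock: 10.57
position: [0.5203, 0.0608, 0.1582]
ee_rot: [-0.0, 0.999, 0.046, 0.001]
contact_force: [0.3, -0.1, -1.0]
width: 0.07
```

Run:
```python
from fr import *
P,M,s=cur(); print(P,s['contact_force'],s['width'],s['qpos'])
plan(fx(0,0,.17),92.7,20)
```

```text
[0.52026928 0.06079791 0.15819314] [ 0.27390222 -0.07979675 -0.99141354] 0.07004794049482761 [-1.68364725e-02  2.69360301e-01  1.75867951e+00  4.78930082e-04
  1.11232850e+00 -1.09266224e-01]
from [0.5203 0.0608 0.1582] yaw 5.28 tilt 0.07 t 10.57
"delta_pos": [[-0.0079, 0.0175, -0.0015], [-0.0092, 0.0169, -0.0015], [-0.0104, 0.0161, -0.0015], [-0.0116, 0.0153, -0.0015], [-0.0128, 0.0143, -0.0015]] "angular": [[0.0, -0.001, -0.954], [0.0, -0.001, -0.954], [0.0, -0.001, -0.954], [0.0, -0.001, -0.954], [0.0, -0.001, -0.954]]
"delta_pos": [[-0.0138, 0.0133, -0.0015], [-0.0148, 0.0122, -0.0015], [-0.0157, 0.0111, -0.0015], [-0.0165, 0.0098, -0.0015], [-0.0172, 0.0086, -0.0015]] "angular": [[0.0, -0.001, -0.954], [0.0, -0.001, -0.954], [0.0, -0.001, -0.954], [0.0, -0.001, -0.954], [0.0, -0.001, -0.954]]
"delta_pos": [[-0.0178, 0.0072, -0.0015], [-0.0183, 0.0058, -0.0015], [-0.0187, 0.0044, -0.0015], [-0.019, 0.003, -0.0015], [-0.0191, 0.0015, -0.0015]] "angular": [[0.0, -0.001, -0.954], [0.0, -0.001, -0.954], [0.0, -0.001, -0.954], [0.0, -0.001, -0.954], [0.0, -0.001, -0.954]]
"delta_pos": [[-0.0192, 0.0001, -0.0015], [-0.0192, -0.0014, -0.0015], [-0.019, -0.0028, -0.0015], [-0.0187, -0.0043, -0.0015], [-0.0183, -0.0057, -0.0015]] "angular": [[0.0, -0.001, -0.954], [0.0, -0.001, -0.954], [0.0, -0.001, -0.954], [0.0, -0.001, -0.954], [0.0, -0.001, -0.954]]
maxmm 7.707140341121494 maxang 0.9535637074874034
```

send_rows(delta_pos=[[-0.008,0.0175,-0.002],[-0.009,0.017,-0.002],[-0.0104,0.016,-0.002],[-0.0116,0.0153,-0.002],[-0.0128,0.0143,-0.002]], angular=[[0,0,-0.954],[0,0,-0.954],[0,0,-0.954],[0,0,-0.954],[0,0,-0.954]])

```text
clock: 10.98
position: [0.5082, 0.0242, 0.1614]
ee_rot: [0.0, 0.972, 0.237, 0.001]
contact_force: [-0.3, 0.6, 0.5]
width: 0.07
```

send_rows(delta_pos=[[-0.0138,0.0133,-0.0015],[-0.0148,0.0122,-0.0015],[-0.0157,0.011,-0.0015],[-0.0165,0.0098,-0.0015],[-0.0172,0.0086,-0.0015]], angular=[[0,0,-0.954],[0,0,-0.954],[0,0,-0.954],[0,0,-0.954],[0,0,-0.954]])

```text
clock: 11.4
position: [0.4957, -0.0122, 0.1642]
ee_rot: [0.0, 0.909, 0.417, 0.001]
contact_force: [-0.4, 1.0, 0.5]
width: 0.0697
```

send_rows(delta_pos=[[-0.0178,0.0072,-0.0015],[-0.0183,0.0058,-0.0015],[-0.0187,0.0044,-0.0015],[-0.019,0.003,-0.0015],[-0.019,0.0015,-0.0015]], angular=[[0,0,-0.954],[0,0,-0.954],[0,0,-0.954],[0,0,-0.954],[0,0,-0.954]])

```text
clock: 11.82
position: [0.4832, -0.0484, 0.1672]
ee_rot: [0.001, 0.814, 0.581, 0.001]
contact_force: [-0.3, -0.1, 1.1]
width: 0.0702
```

send_rows(delta_pos=[[-0.0192,0,-0.001],[-0.0192,-0.0014,-0.001],[-0.019,-0.0028,-0.001],[-0.0187,-0.0043,-0.001],[-0.0183,-0.0057,-0.001]], angular=[[0,0,-0.954],[0,0,-0.954],[0,0,-0.954],[0,0,-0.954],[0,0,-0.95]])

```text
clock: 12.23
position: [0.4707, -0.0848, 0.1691]
ee_rot: [0.001, 0.689, 0.725, 0.001]
contact_force: [-0.3, 0.0, -0.7]
width: 0.0699
```

Run:
```python
from fr import *
snap('wrist','w13'); snap('top','t13')
P,M,s=cur(); print(tofx(P),P,s['contact_force'],s['width'])
a=cv2.imread('pics/t13.png');cv2.imwrite('pics/c22.png',cv2.resize(a[215:325,265:435],None,fx=4.7,fy=4.7,interpolation=cv2.INTER_CUBIC))
plan(fx(0,0,.10),92.7,5)
```

```text
[ 0.27304148 -0.58393995] [ 0.47074025 -0.08516043  0.1691277 ] [0.84206713 0.34016861 0.43023926] 0.06979953378152373
from [ 0.4707 -0.0852  0.1691] yaw 92.65 tilt 0.15 t 12.33
"delta_pos": [[0.0003, -0.0002, 0.0346], [0.0003, -0.0002, 0.0346], [0.0003, -0.0002, 0.0346], [0.0003, -0.0002, 0.0346], [0.0003, -0.0002, 0.0346]] "angular": [[0.007, 0.001, -0.002], [0.007, 0.001, -0.002], [0.007, 0.001, -0.002], [0.007, 0.001, -0.002], [0.007, 0.001, -0.002]]
maxmm 13.8261405142861 maxang 0.006613232919177311
```

View pics/w13.png

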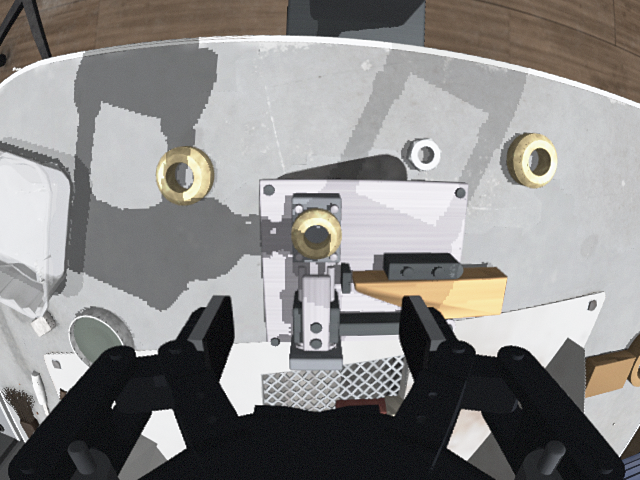

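View pics/c22.png

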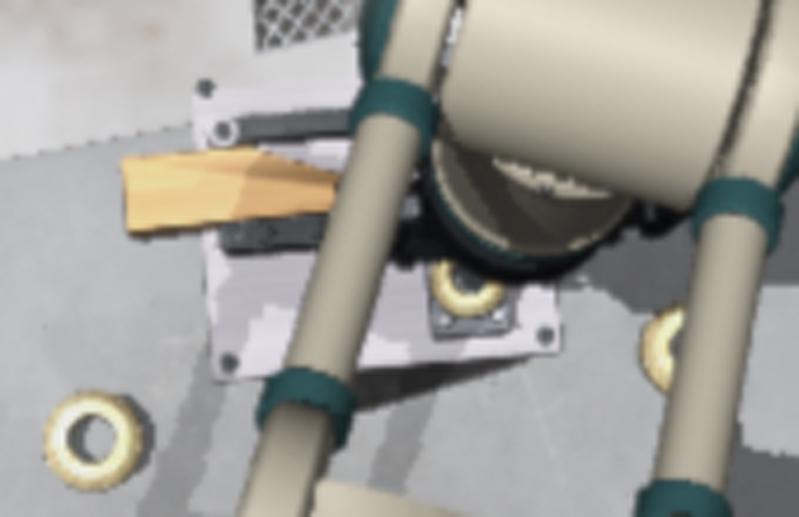

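Ring candidates in the wrist view are (317,234) in the nest, (184,176) and (535,160). The nest one fits, and I'll confirm that by size along with its position.

Run:
```python
from fr import *
im=cv2.imread('pics/w13.png'); c=load('w13')
hsv=cv2.cvtColor(im,cv2.COLOR_BGR2HSV)
for (u,v),zt in [((317,234),.046),((184,176),.025),((535,160),.025)]:
    sub=np.zeros(hsv.shape[:2],np.uint8); m=cv2.inRange(hsv,(15,60,60),(35,255,255)); sub[v-35:v+35,u-35:u+35]=m[v-35:v+35,u-35:u+35]
    k,_=cv2.findContours(sub,cv2.RETR_EXTERNAL,cv2.CHAIN_APPROX_NONE); k=max(k,key=cv2.contourArea)
    W=np.array([onz(c,*p[0],zt,True)[:2] for p in k]); (cx,cy),r=cv2.minEnclosingCircle((W*1000).astype(np.float32))
    e=cv2.fitEllipse(k); print((u,v),'ellipse',np.round(e[0],1),np.round(e[1],1),'diam mm',2*r,'ctr',cx,cy,'fx',tofx([cx/1000,cy/1000]))
cv2.imwrite('pics/c23.png',cv2.resize(im[170:370,240:520],None,fx=2.8,fy=2.8,interpolation=cv2.INTER_CUBIC))
# hole (top opening) triangulation vs w2
c2=load('w2'); f=lambda x,y:(280+(x+.5)/3.5-.5,45+(y+.5)/3.5-.5)
```

```text
(317, 234) ellipse [316.  233.4] [49.  49.4] diam mm 36.208065032958984 ctr 468.0116882324219 -84.72432708740234 fx [-2.43194371 -0.01978882]
(184, 176) ellipse [184.5 175. ] [56.6 58.1] diam mm 47.48380661010742 ctr 432.9114990234375 -186.53282165527344 fx [ -42.28900415 -100.0618179 ]
(535, 160) ellipse [533.7 160.2] [49.2 53.1] diam mm 49.62893295288086 ctr 402.4476318359375 86.68679809570312 fx [-59.84864609 174.28953857]
```

View pics/c23.png

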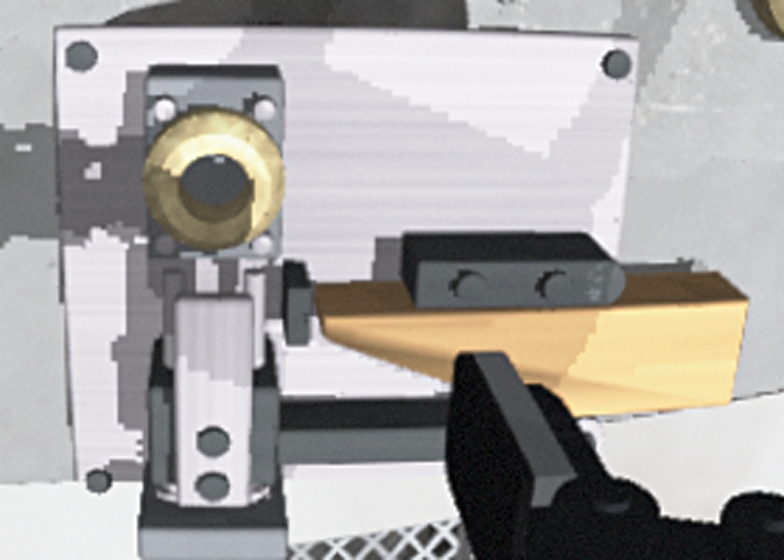

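The nest ring measures 36.2 mm across (the others 47 and 50 mm), so it is the smallest, and it is fully uncovered. Descending onto it with the jaws pre-closed to 52 mm.

send_rows(delta_pos=[[0,0,0.035],[0,0,0.045],[0,0,0.045],[0,0,0.045],[0,0,0.03]], angular=[[0,0,0],[0,0,0],[0,0,0],[0,0,0],[0,0,0]], hand=52)

```text
clock: 12.75
position: [0.4705, -0.0837, 0.0874]
ee_rot: [-0.0, 0.691, 0.723, 0.001]
contact_force: [-0.4, -0.3, 0.5]
width: 0.0521
```

Run:
```python
from fr import *
snap('wrist','w14'); snap('scene','s14')
P,M,s=cur(); print(tofx(P),P,s['contact_force'],s['width'])
a=cv2.imread('pics/s14.png');cv2.imwrite('pics/c24.png',cv2.resize(a[200:290,265:375],None,fx=7,fy=6.5,interpolation=cv2.INTER_CUBIC))
plan(fx(0,0,.054),92.7,4)
```

```text
[-0.74260369  1.12051274] [ 0.46964544 -0.08350571  0.08699922] [ 0.21239296 -0.34349726  0.15661539] 0.052383328009778005
from [ 0.4696 -0.0835  0.087 ] yaw 92.63 tilt 0.17 t 12.85
"delta_pos": [[-0.0007, 0.0005, 0.0206], [-0.0007, 0.0005, 0.0206], [-0.0007, 0.0005, 0.0206], [-0.0007, 0.0005, 0.0206]] "angular": [[-0.006, -0.007, -0.004], [-0.006, -0.007, -0.004], [-0.006, -0.007, -0.004], [-0.006, -0.007, -0.004]]
maxmm 8.256646310667994 maxang 0.0067130955150615165
```

View pics/w14.png

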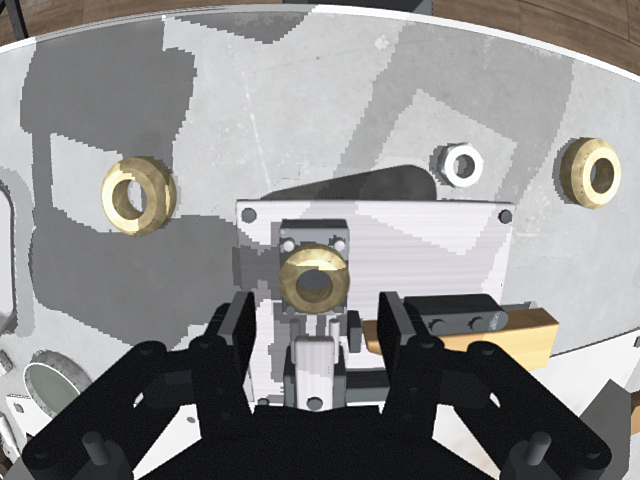

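View pics/c24.png

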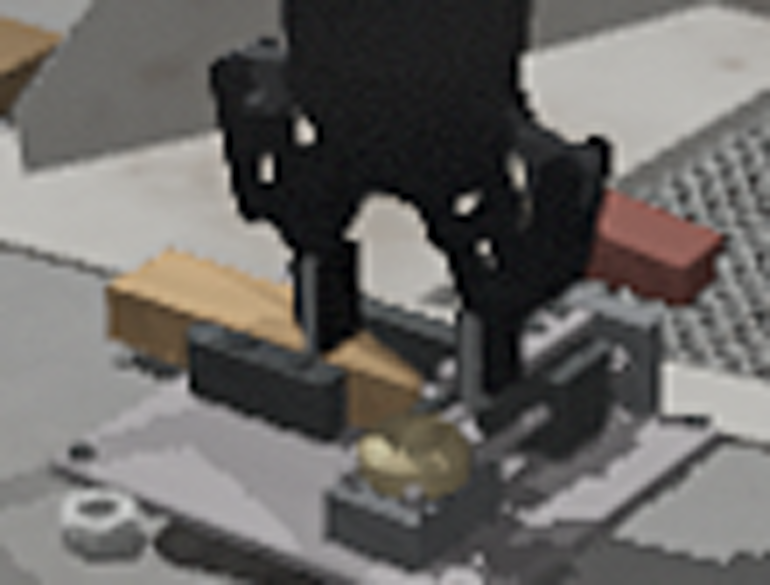

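send_rows(delta_pos=[[-0.0005,0.0005,0.02],[-0.0005,0.0005,0.021],[-0.0005,0.0005,0.021],[-0.0005,0,0.021],[0,0,0]], angular=[[0,0,0],[0,0,0],[0,0,0],[0,0,0],[0,0,0]])

```text
clock: 13.27
position: [0.4707, -0.0848, 0.0538]
ee_rot: [-0.001, 0.69, 0.724, 0.0]
contact_force: [-0.4, 0.9, 0.1]
width: 0.0519
```

Run:
```python
from fr import *
P,M,s=cur(); print(tofx(P),P,s['contact_force'],s['width'])
snap('wrist','w15'); snap('scene','s15')
P,M,s=cur(); print(tofx(P),P)
a=cv2.imread('pics/s15.png');cv2.imwrite('pics/c25.png',cv2.resize(a[200:290,265:375],None,fx=7,fy=6.5,interpolation=cv2.INTER_CUBIC))
a=cv2.imread('pics/w15.png');cv2.imwrite('pics/c26.png',cv2.resize(a[200:420,180:460],None,fx=2.8,fy=2.7,interpolation=cv2.INTER_CUBIC))
```

```text
[ 0.27437098 -0.22422363] [ 0.47072463 -0.08480105  0.05380878] [-0.36996015  0.88965422  0.13244847] 0.05186218006955324
[ 1.07940016 -0.51793746] [ 0.4715426  -0.08505652  0.05491698]
```

View pics/c26.png

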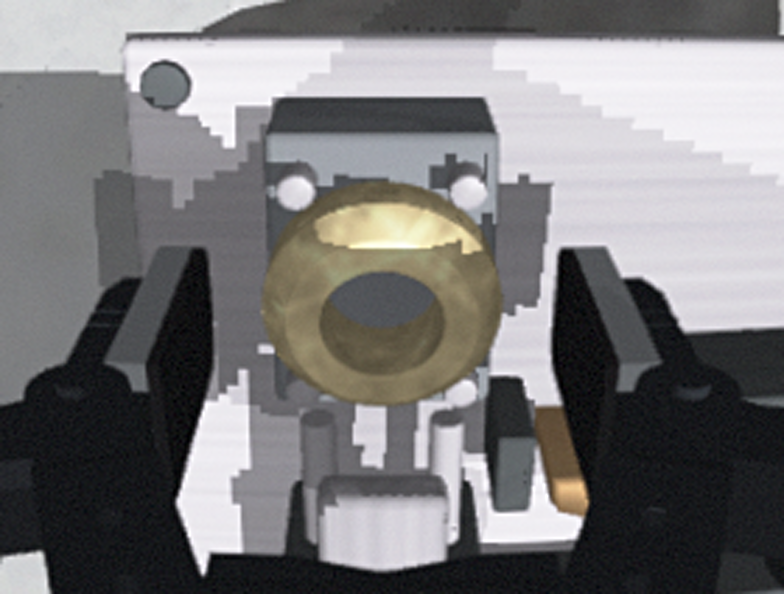

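View pics/c25.png

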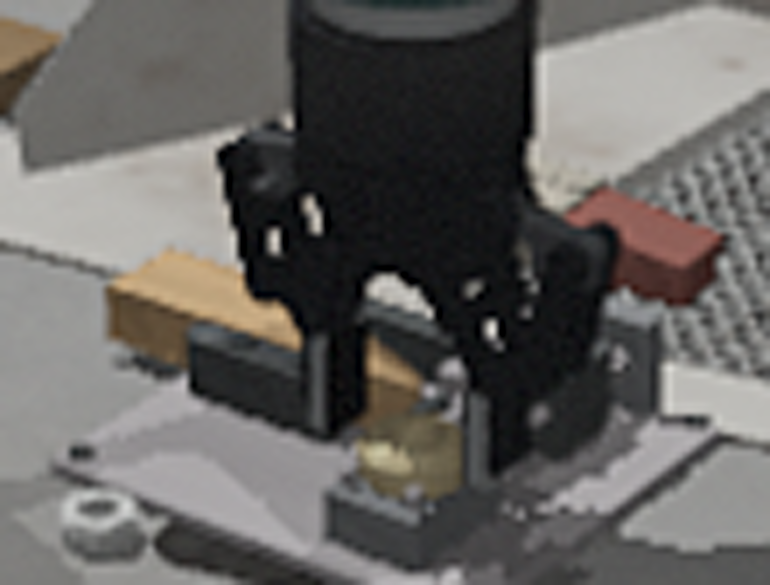

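The ring sits between the pads, symmetric within about 1 mm and with the tips below its top. Closing.

send_rows(delta_pos=[[0,0,0],[0,0,0],[0,0,0],[0,0,0],[0,0,0]], angular=[[0,0,0],[0,0,0],[0,0,0],[0,0,0],[0,0,0]], hand=28, squeeze=40)

```text
clock: 13.78
position: [0.4721, -0.0853, 0.0559]
ee_rot: [0.001, 0.69, 0.724, 0.001]
contact_force: [-2.0, -0.7, 5.8]
width: 0.0325
```

Run:
```python
from fr import *
P,M,s=cur(); print(tofx(P),P,s['contact_force'],s['width'])
snap('wrist','w16'); snap('scene','s16')
a=cv2.imread('pics/s16.png');cv2.imwrite('pics/c27.png',cv2.resize(a[200:290,265:375],None,fx=7,fy=6.5,interpolation=cv2.INTER_CUBIC))
a=cv2.imread('pics/w16.png');cv2.imwrite('pics/c28.png',cv2.resize(a[200:420,180:460],None,fx=2.8,fy=2.7,interpolation=cv2.INTER_CUBIC))
```

```text
[ 1.63355631 -0.73979275] [ 0.47210659 -0.08525202  0.05587578] [-2.04214333 -0.65920762  5.78838072] 0.03249903201503316
```

View pics/c28.png

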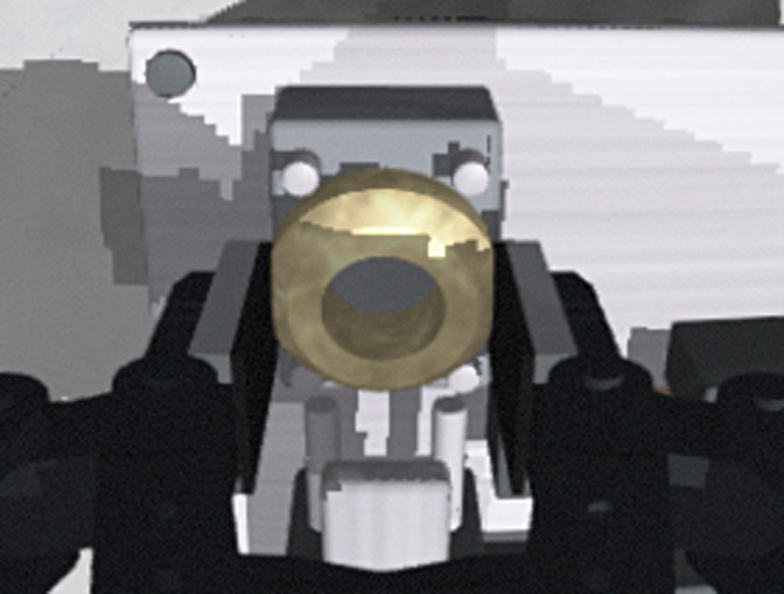

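View pics/c27.png

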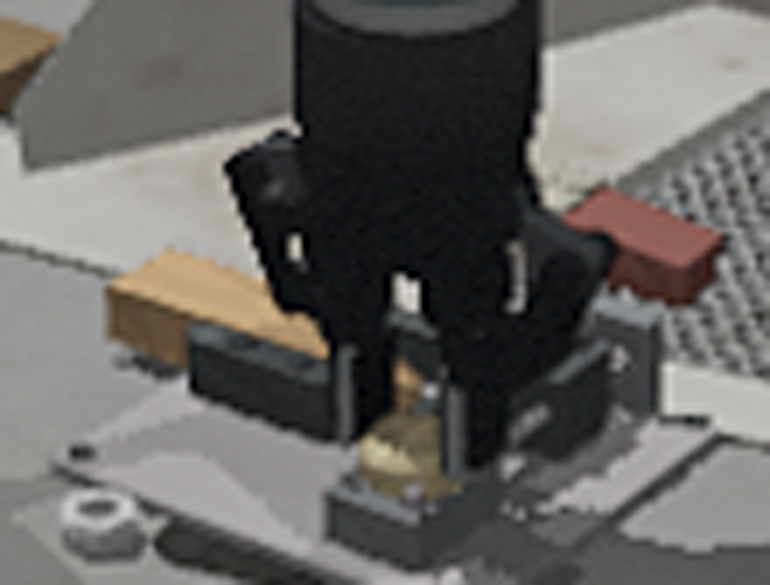

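The width reads 32.5 mm, which is narrower than the ring, and there is a 5.8 N upward force. The pads are on the rounded upper shoulder, so I'll reopen, go 5 mm lower and regrip.

send_rows(delta_pos=[[0,0,0],[0,0,0],[0,0,0]], angular=[[0,0,0],[0,0,0],[0,0,0]], hand=46)

```text
clock: 14.13
position: [0.4716, -0.0851, 0.0551]
ee_rot: [0.0, 0.69, 0.724, 0.001]
contact_force: [-0.1, 0.6, 0.3]
width: 0.046
```

Run:
```python
from fr import *
P,M,s=cur(); print(tofx(P),P,s['contact_force'],s['width'])
plan(fx(0,0,.0495),92.7,3)
```

```text
[ 1.16715691 -0.55542502] [ 0.47163203 -0.08508983  0.05508059] [-0.05538216  0.63717687  0.33338242] 0.04604215098901438
from [ 0.4716 -0.0851  0.0551] yaw 92.72 tilt 0.1 t 14.13
"delta_pos": [[0.0005, -0.001, 0.0046], [0.0005, -0.001, 0.0046], [0.0005, -0.001, 0.0047]] "angular": [[0.007, -0.002, 0.001], [0.007, -0.002, 0.001], [0.007, -0.002, 0.001]]
maxmm 1.9094420798833949 maxang 0.007215346034498846
```

send_rows(delta_pos=[[0.0005,-0.001,0.005],[0.0005,-0.001,0.005],[0.0005,-0.001,0.005],[0,0,0]], angular=[[0,0,0],[0,0,0],[0,0,0],[0,0,0]])

```text
clock: 14.47
position: [0.47, -0.0844, 0.0487]
ee_rot: [-0.0, 0.69, 0.724, 0.001]
contact_force: [-0.7, 0.1, 0.1]
width: 0.0461
```

send_rows(delta_pos=[[0,0,0],[0,0,0],[0,0,0],[0,0,0],[0,0,0]], angular=[[0,0,0],[0,0,0],[0,0,0],[0,0,0],[0,0,0]], hand=28)

```text
clock: 14.88
position: [0.4704, -0.0846, 0.0493]
ee_rot: [0.0, 0.69, 0.724, 0.001]
contact_force: [-1.1, -0.0, 0.3]
width: 0.0331
```

Run:
```python
from fr import *
P,M,s=cur(); print(tofx(P),P,s['contact_force'],s['width'])
snap('wrist','w17'); snap('scene','s17')
P,M,s=cur(); print(tofx(P),P,s['contact_force'],s['width'])
a=cv2.imread('pics/w17.png');cv2.imwrite('pics/c29.png',cv2.resize(a[200:420,180:460],None,fx=2.8,fy=2.7,interpolation=cv2.INTER_CUBIC))
```

```text
[-0.01509356  0.03274531] [ 0.47042338 -0.084558    0.04933568] [-1.08100178 -0.0063765   0.32131065] 0.03308561095878148
[-0.01458857  0.02013248] [ 0.47042448 -0.08457058  0.04933332] [-0.3930719  -0.19261586  1.69181991] 0.033473173021005845
```

View pics/c29.png

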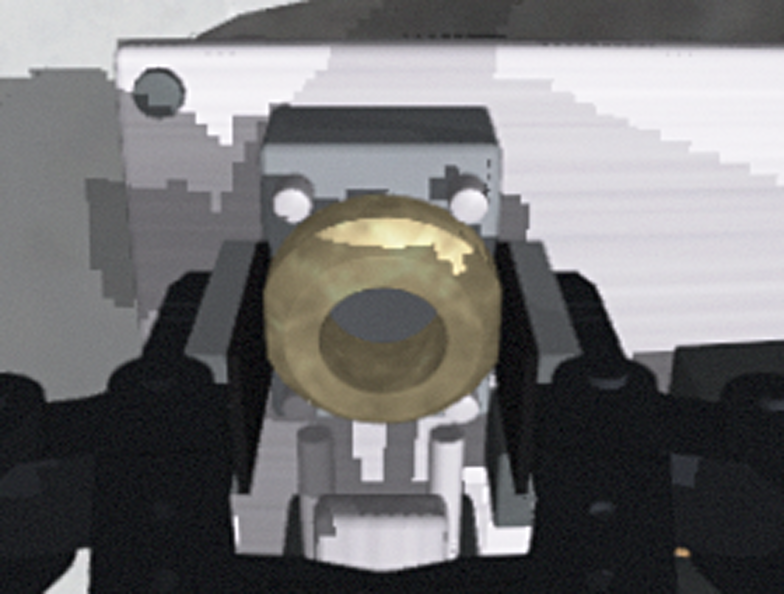

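The grip is now at 33.4 mm (the 36 mm wedge read 34.5) with little vertical force. Lifting gently to check.

send_rows(delta_pos=[[0,0,-0.006],[0,0,-0.01],[0,0,-0.015],[0,0,-0.015],[0,0,-0.01]], angular=[[0,0,0],[0,0,0],[0,0,0],[0,0,0],[0,0,0]], squeeze=50)

```text
clock: 15.4
position: [0.471, -0.0848, 0.0727]
ee_rot: [0.001, 0.69, 0.724, 0.001]
contact_force: [0.3, -0.5, 0.1]
width: 0.0329
```

Run:
```python
from fr import *
snap('wrist','w18'); snap('scene','s18')
P,M,s=cur(); print(tofx(P),P,s['contact_force'],s['width'])
a=cv2.imread('pics/w18.png');cv2.imwrite('pics/c30.png',cv2.resize(a[200:420,180:460],None,fx=2.8,fy=2.7,interpolation=cv2.INTER_CUBIC))
a=cv2.imread('pics/s18.png');cv2.imwrite('pics/c31.png',cv2.resize(a[200:290,265:375],None,fx=7,fy=6.5,interpolation=cv2.INTER_CUBIC))
```

```text
[ 0.86030853 -0.29097185] [ 0.47131306 -0.08484012  0.07277782] [-0.31319309  0.57728082 -0.65768155] 0.03327079494871029
```

View pics/c30.png

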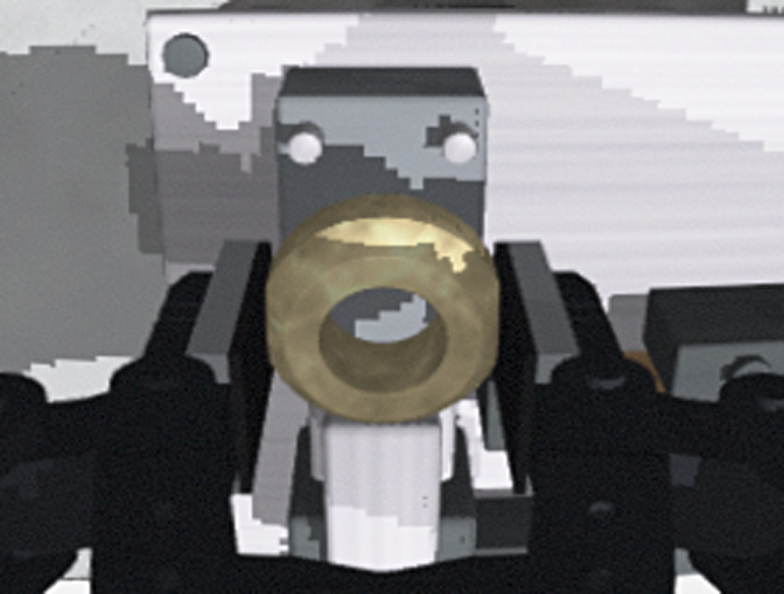

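View pics/c31.png

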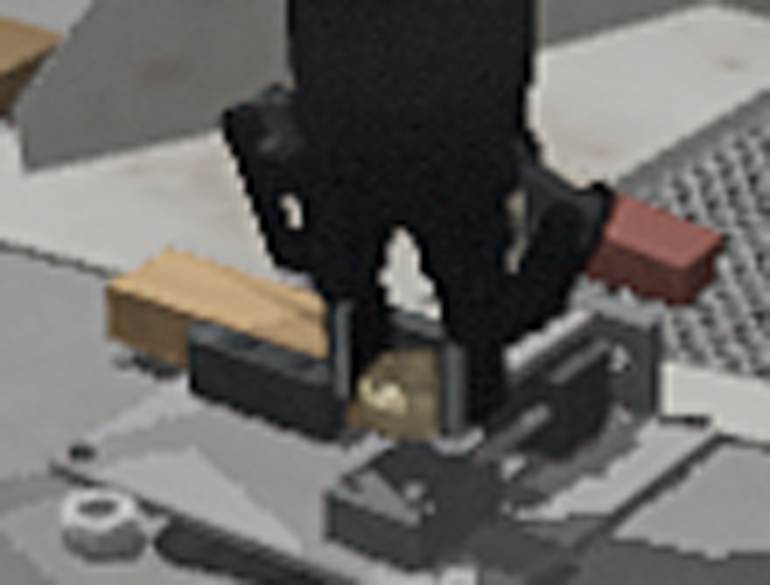

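The ring came up with the jaws, unmoved in the grip (crop centre (382,310)), and the nest is empty. Now locating the tray in the top and scene views.

send_rows(delta_pos=[[0,0,-0.03],[0,0,-0.05],[0,0,-0.06],[0,0,-0.06],[0,0,-0.05]], angular=[[0,0,0],[0,0,0],[0,0,0],[0,0,0],[0,0,0]])

```text
clock: 15.92
position: [0.4704, -0.0847, 0.1731]
ee_rot: [0.001, 0.69, 0.724, 0.001]
contact_force: [0.3, 0.4, -0.0]
width: 0.0328
```

Run:
```python
import cv2
a=cv2.imread('pics/top0.png');cv2.imwrite('pics/c32.png',cv2.resize(a[218:314,440:550],None,fx=7,fy=6.2,interpolation=cv2.INTER_CUBIC))
a=cv2.imread('pics/s18.png');cv2.imwrite('pics/c33.png',cv2.resize(a[270:380,380:510],None,fx=6,fy=5.4,interpolation=cv2.INTER_CUBIC))
```

```text
(no output)
```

View pics/c32.png

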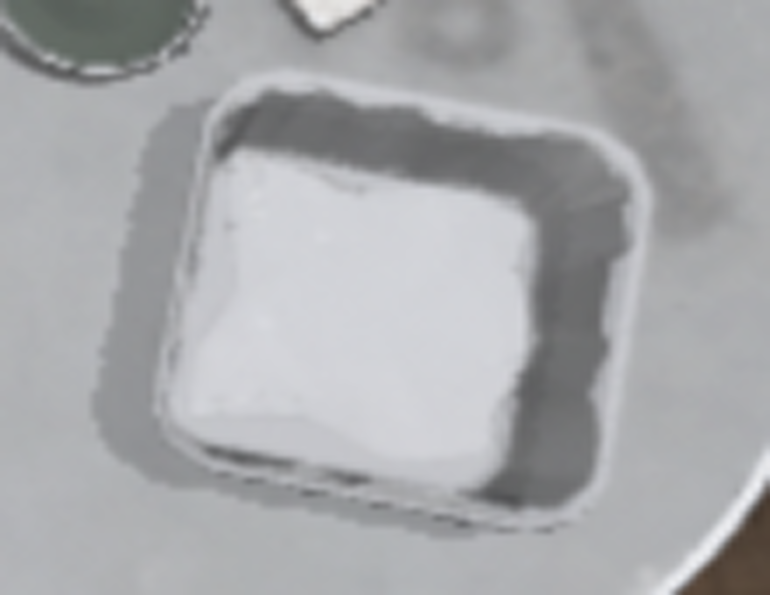

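View pics/c33.png

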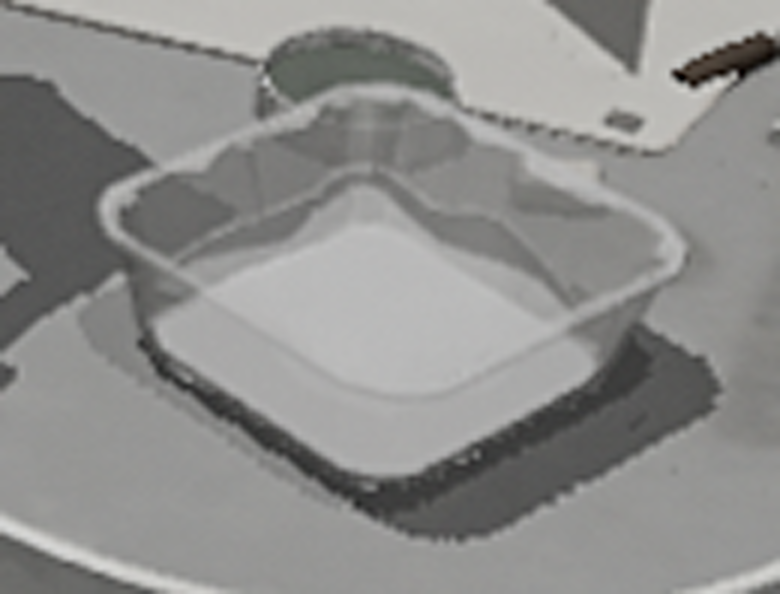

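Run:
```python
from fr import *
c=load('top0'); cs=load('s18')
g=lambda x,y:(440+(x+.5)/7-.5,218+(y+.5)/6.2-.5)
W=lambda p:onz(c,*g(*p),.055)[:2]
S=[((240,80),(590,130)),((650,190),(606,480)),((200,468),(560,525)),((205,130),(160,410))]
S=[(W(a),W(b)) for a,b in S]
def inter(s1,s2):
    a,b=s1;c_,d=s2; t_=np.linalg.solve(np.c_[b-a,c_-d],c_-a); return a+t_[0]*(b-a)
K=np.array([inter(S[i],S[(i+1)%4]) for i in range(4)]); print(K.round(4), K.mean(0))
for i in range(4):
    d=K[(i+1)%4]-K[i]; print(np.linalg.norm(d), np.degrees(np.arctan2(d[1],d[0])))
h=lambda x,y:(380+(x+.5)/6-.5,270+(y+.5)/5.4-.5)
E=[onz(cs,*h(*p),.055)[:2] for p in [(103,210),(380,92),(685,255),(400,396)]]; print(np.round(E,4), 'diag mids',(E[0]+E[2])/2,(E[1]+E[3])/2)
P,M,s=cur(); print(P,s['width'])
```

```text
[[ 0.5292 -0.4631]
 [ 0.3907 -0.4281]
 [ 0.4207 -0.2924]
 [ 0.558  -0.3247]] [ 0.4746643  -0.37706477]
0.14288388035330055 165.8349757046745
0.13899427839899733 77.50476719424229
0.14101524851288896 -13.238814790030567
0.14133948343875435 -101.7574938464802
[[ 0.4286 -0.3003]
 [ 0.5512 -0.3336]
 [ 0.5203 -0.4568]
 [ 0.3966 -0.4231]] diag mids [ 0.47447051 -0.37855522] [ 0.47390815 -0.37838049]
[ 0.47040349 -0.08465664  0.17314699] 0.032802646443897014
```

Run:
```python
from fr import *
plan([.474,-.3775,.15],77,12)
```

```text
from [ 0.4704 -0.0847  0.1731] yaw 92.72 tilt 0.16 t 15.92
"delta_pos": [[-0.061, -0.0022, 0.0048], [-0.061, -0.0008, 0.0048], [-0.061, 0.0006, 0.0048], [-0.061, 0.002, 0.0048], [-0.0609, 0.0034, 0.0048]] "angular": [[0.003, -0.0, 0.286], [0.003, -0.0, 0.286], [0.003, -0.0, 0.286], [0.003, -0.0, 0.286], [0.003, -0.0, 0.286]]
"delta_pos": [[-0.0608, 0.0048, 0.0048], [-0.0607, 0.0062, 0.0048], [-0.0605, 0.0076, 0.0048], [-0.0603, 0.009, 0.0048], [-0.0601, 0.0104, 0.0048]] "angular": [[0.003, -0.0, 0.286], [0.003, -0.0, 0.286], [0.003, -0.0, 0.286], [0.003, -0.0, 0.286], [0.003, -0.0, 0.286]]
"delta_pos": [[-0.0599, 0.0117, 0.0048], [-0.0596, 0.0131, 0.0048]] "angular": [[0.003, -0.0, 0.286], [0.003, -0.0, 0.286]]
maxmm 24.481562368096306 maxang 0.2858270448595994
```

send_rows(delta_pos=[[-0.035,-0.0015,0.003],[-0.055,-0.0008,0.0048],[-0.061,0.0006,0.0048],[-0.061,0.002,0.0048],[-0.061,0.0034,0.0048]], angular=[[0,0,0.286],[0,0,0.286],[0,0,0.286],[0,0,0.286],[0,0,0.286]])

```text
clock: 16.33
position: [0.4713, -0.1947, 0.1627]
ee_rot: [0.001, 0.731, 0.683, 0.001]
contact_force: [0.7, 0.2, 0.0]
width: 0.0333
```

send_rows(delta_pos=[[-0.061,0.0048,0.0048],[-0.061,0.0062,0.0048],[-0.0605,0.0076,0.0048],[-0.06,0.009,0.0048],[-0.06,0.0104,0.0048]], angular=[[0,0,0.286],[0,0,0.286],[0,0,0.286],[0,0,0.286],[0,0,0.286]])

```text
clock: 16.75
position: [0.4727, -0.317, 0.1528]
ee_rot: [0.0, 0.769, 0.64, 0.001]
contact_force: [-0.2, 0.2, -0.0]
width: 0.0334
```

send_rows(delta_pos=[[-0.06,0.0117,0.0048],[-0.055,0.0131,0.0048],[-0.03,0.007,0.002],[-0.01,0.002,0]], angular=[[0,0,0.286],[0,0,0.286],[0,0,0],[0,0,0]])

```text
clock: 17.08
position: [0.4737, -0.3812, 0.1479]
ee_rot: [0.0, 0.783, 0.622, 0.001]
contact_force: [0.9, 0.0, -1.2]
width: 0.033
```

Run:
```python
from fr import *
P,M,s=cur(); print(P,s['contact_force'],s['width'])
snap('wrist','w20'); snap('scene','s20')
plan([.474,-.3775,.09],77,5)
```

```text
[ 0.47367203 -0.38124193  0.1478823 ] [ 0.85213778  0.00829709 -1.18799444] 0.03296223680113744
from [ 0.4735 -0.3792  0.1481] yaw 76.96 tilt 0.13 t 17.18
"delta_pos": [[0.0008, -0.0, 0.0291], [0.0009, -0.0, 0.0291], [0.0009, 0.0, 0.0291], [0.0009, 0.0, 0.0291], [0.0009, 0.0, 0.0291]] "angular": [[0.003, -0.005, -0.002], [0.003, -0.005, -0.002], [0.003, -0.005, -0.002], [0.003, -0.005, -0.002], [0.003, -0.005, -0.002]]
maxmm 11.629265604492506 maxang 0.004770684332541978
```

View pics/w20.png

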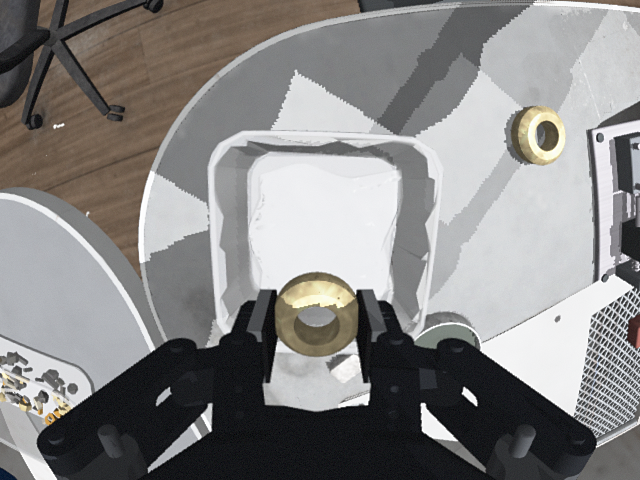

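View pics/s20.png

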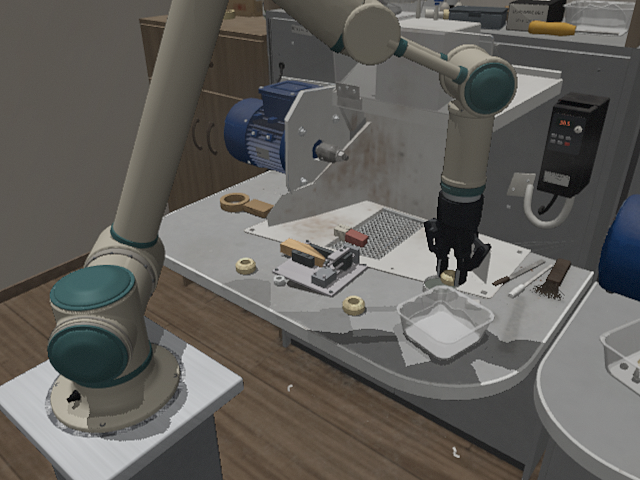

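Run:
```python
from fr import *
c=load('w20')
L=onz(c,211,230,.055,True);Rr=onz(c,440,230,.055,True);T=onz(c,325,131,.055,True)
P,M,s=cur()
for n,p in [('L',L),('R',Rr),('T',T)]: print(n,p.round(4),'tool',(M.T@(p-P)*1000).round(1))
tc=np.array([.474,-.3775,.05]); print((M.T@(tc-P)*1000).round(1))
```

```text
L [ 0.4447 -0.4418  0.055 ] tool [-67.6 -14.1  93. ]
R [ 0.4772 -0.3019  0.055 ] tool [ 76.  -14.   93.2]
T [ 0.403  -0.3595  0.055 ] tool [  3.1 -73.3  93. ]
[ 1.6 -0.1 98.1]
```

The wrist view puts the tray centre about 3–4 mm along tool +x, while the top and scene views say 1.6 mm. I'll take +3 mm and go down.

send_rows(delta_pos=[[0.002,0,0.03],[0.002,0,0.045],[0.002,0,0.05],[0.0015,0,0.045],[0,0,0.03]], angular=[[0,0,0],[0,0,0],[0,0,0],[0,0,0],[0,0,0]])

```text
clock: 17.6
position: [0.474, -0.3735, 0.0671]
ee_rot: [-0.001, 0.782, 0.623, 0.001]
contact_force: [-0.4, 1.0, -1.8]
width: 0.0329
```

Run:
```python
from fr import *
P,M,s=cur(); print(P,s['contact_force'],s['width'])
snap('wrist','w21'); snap('scene','s21')
a=cv2.imread('pics/s21.png');cv2.imwrite('pics/c34.png',cv2.resize(a[240:380,380:510],None,fx=6,fy=4.2,interpolation=cv2.INTER_CUBIC))
P,M,s=cur(); print(P,s['contact_force'])
```

```text
[ 0.47401573 -0.37349935  0.06708577] [-0.38049046  0.95851495 -1.78667158] 0.032917534541463664
[ 0.47340564 -0.373224    0.06652176] [-0.05676218  0.55096448 -0.50930599]
```

View pics/w21.png

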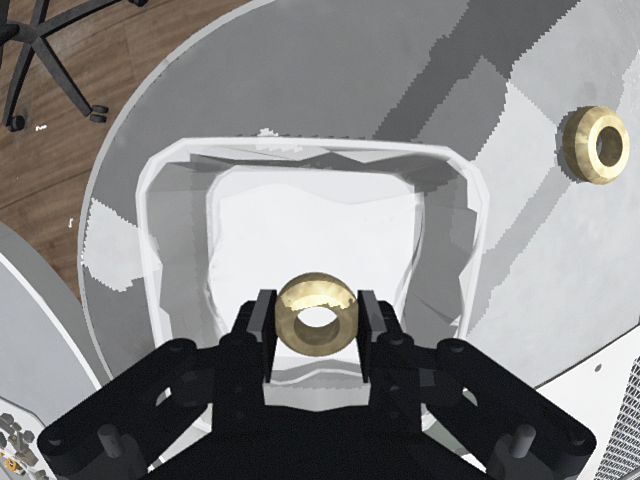

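View pics/c34.png

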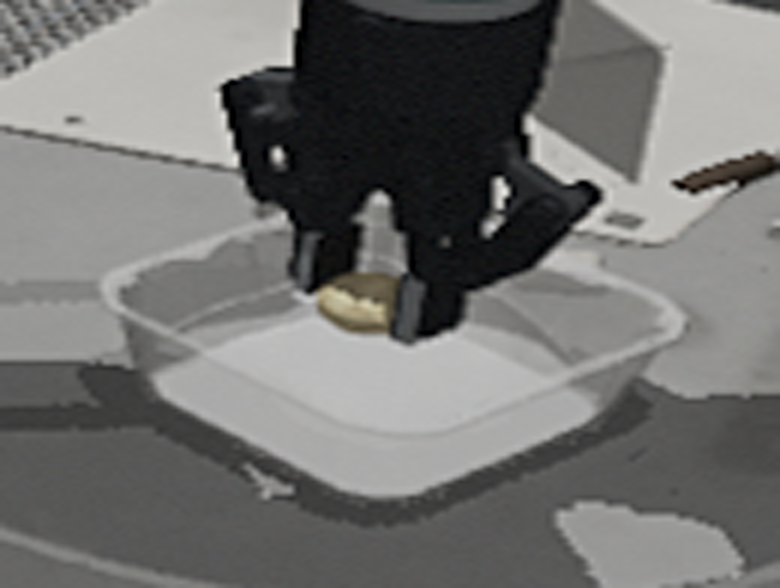

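Run:
```python
from fr import *
a=load('w20');b=load('w21')
for p,q in [((252,158),(218,171)),((397,162),(408,172)),((137+0,0),(0,0))][:2]:
    x,e=two([ray(a,*p,True),ray(b,*q,True)]); print(x.round(4),np.round(e,4))
im=np.hstack([cv2.imread('pics/w20.png')[130:190,200:440],cv2.imread('pics/w21.png')[130:190,180:420]])
cv2.imwrite('pics/c35.png',np.vstack([cv2.resize(im[:,:240],None,fx=3.3,fy=4),cv2.resize(im[:,240:],None,fx=3.3,fy=4)]))
P,M,s=cur();print(P); plan([.4737,-.3735,.030],77,4)
```

```text
[ 0.4115 -0.4212 -0.0339] [0.0003 0.0003]
[ 0.4549 -0.2855 -0.1295] [0.0005 0.0005]
[ 0.47340564 -0.373224    0.06652176]
from [ 0.4734 -0.3732  0.0665] yaw 77.08 tilt 0.31 t 17.7
"delta_pos": [[-0.0002, 0.0003, 0.0228], [-0.0002, 0.0003, 0.0228], [-0.0002, 0.0003, 0.0228], [-0.0002, 0.0002, 0.0228]] "angular": [[-0.009, -0.014, 0.004], [-0.009, -0.014, 0.004], [-0.009, -0.014, 0.004], [-0.009, -0.014, 0.004]]
maxmm 9.130998241477823 maxang 0.014143066895535208
```

View pics/c35.png

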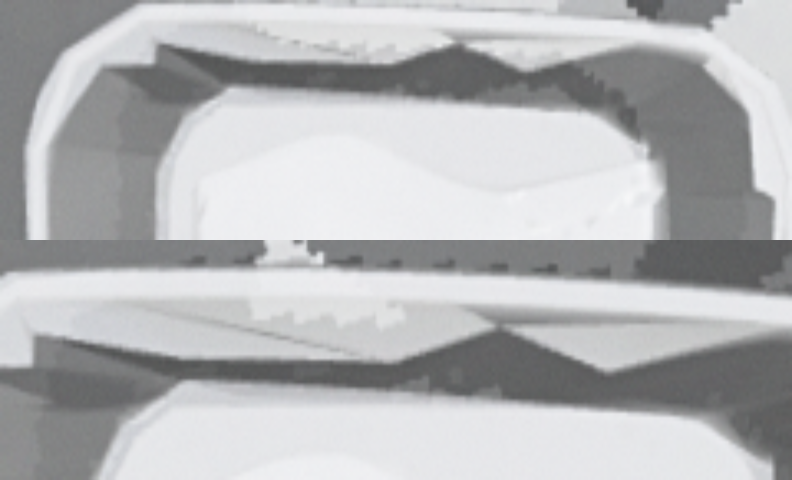

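Run:
```python
from fr import *
a=load('w20');b=load('w21')
for p,q in [((267.4,151.3),(234.5,165.3)),((375.8,156.8),(390.6,173.6))]:
    x,e=two([ray(a,*p,True),ray(b,*q,True)]); print(x.round(4),np.round(e,4))
```

```text
[ 0.4088 -0.4031 -0.004 ] [0.0002 0.0002]
[ 0.4255 -0.331   0.0391] [0.0007 0.0007]
```

The left floor corner triangulates to about -4 mm, which fits the stated 2 mm floor within error; the right point lies on a curve and I discard it. I'll go down in small steps, watching the force.

send_rows(delta_pos=[[0,0,0.02],[0,0,0.0225],[0,0,0.0225],[0,0,0.02],[0,0,0.005]], angular=[[-0.01,-0.014,0],[-0.01,-0.014,0],[-0.01,-0.014,0],[-0.01,-0.014,0],[0,0,0]])

```text
clock: 18.12
position: [0.4741, -0.3757, 0.031]
ee_rot: [0.002, 0.783, 0.622, 0.0]
contact_force: [0.3, 0.3, -0.4]
width: 0.033
```

send_rows(delta_pos=[[0,0,0.004],[0,0,0.004],[0,0,0.004],[0,0,0]], angular=[[0,0,0],[0,0,0],[0,0,0],[0,0,0]])

```text
clock: 18.45
position: [0.4748, -0.3766, 0.0276]
ee_rot: [0.003, 0.783, 0.622, 0.0]
contact_force: [-0.2, 0.1, -0.1]
width: 0.0334
```

Run:
```python
from fr import *
P,M,s=cur(); print(P,s['contact_force'],s['width'])
snap('scene','s22')
a=cv2.imread('pics/s22.png');cv2.imwrite('pics/c36.png',cv2.resize(a[240:380,380:510],None,fx=6,fy=4.2,interpolation=cv2.INTER_CUBIC))
P,M,s=cur(); print(P,s['contact_force'])
```

```text
[ 0.47484871 -0.37659192  0.02760515] [-0.22985776  0.09883538 -0.1326373 ] 0.03339489625302972
[ 0.47487568 -0.37663067  0.02778082] [-0.16899877  0.82201976 -0.79193765]
```

View pics/c36.png

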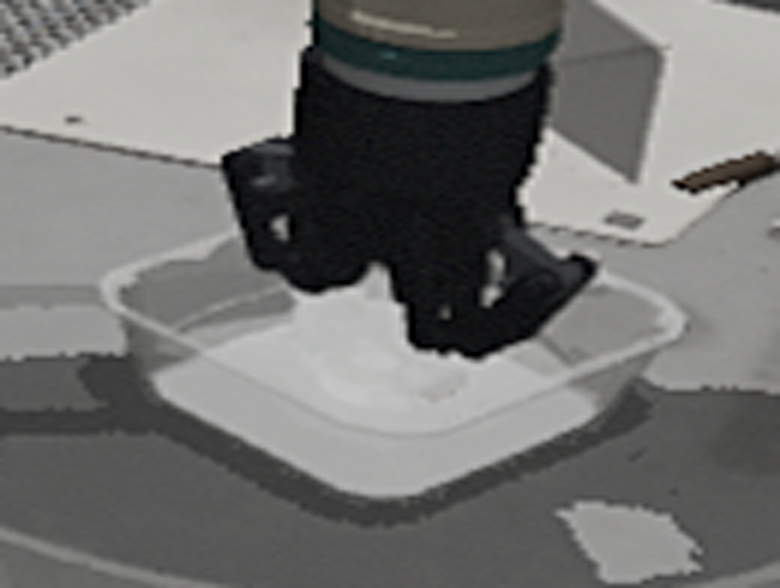

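send_rows(delta_pos=[[0,0,0.003],[0,0,0.003],[0,0,0.003],[0,0,0]], angular=[[0,0,0],[0,0,0],[0,0,0],[0,0,0]])

```text
clock: 18.83
position: [0.4747, -0.3764, 0.0238]
ee_rot: [0.003, 0.783, 0.622, 0.0]
contact_force: [0.0, 0.5, 0.1]
width: 0.0333
```

send_rows(delta_pos=[[0,0,0.002],[0,0,0.002],[0,0,0]], angular=[[0,0,0],[0,0,0],[0,0,0]])

```text
clock: 19.08
position: [0.4748, -0.3764, 0.0223]
ee_rot: [0.003, 0.783, 0.622, 0.0]
contact_force: [-0.6, 0.0, -0.0]
width: 0.0328
```

Run:
```python
from fr import *
P,M,s=cur(); print(P,s['contact_force'],s['width'])
snap('wrist','w23'); snap('top','t23')
P,M,s=cur(); print(P,s['contact_force'])
```

```text
[ 0.47475366 -0.37641185  0.0222698 ] [-0.57618294  0.00736687 -0.00329665] 0.03276605840515574
[ 0.47480677 -0.37647745  0.02239029] [ 0.176094   -0.56757496 -0.69657214]
```

View pics/w23.png

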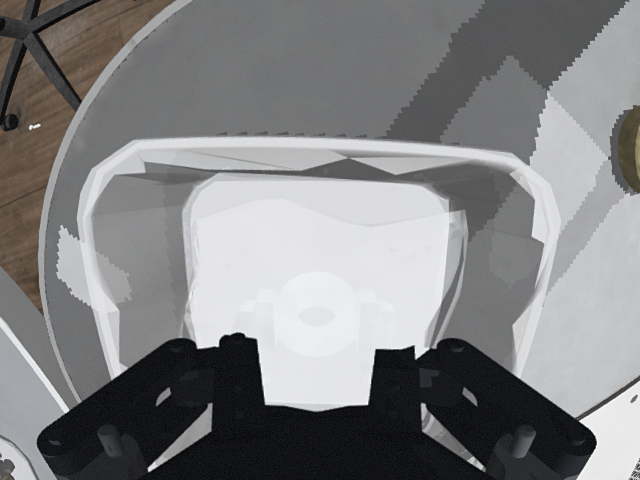

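send_rows(delta_pos=[[0,0,0.0015],[0,0,0.0015],[0,0,0]], angular=[[0,0,0],[0,0,0],[0,0,0]])

```text
clock: 19.43
position: [0.4749, -0.3766, 0.0214]
ee_rot: [0.003, 0.783, 0.622, 0.0]
contact_force: [-0.2, 0.1, 0.9]
width: 0.0333
```

send_rows(delta_pos=[[0,0,0.0015],[0,0,0.0015],[0,0,0],[0,0,0]], angular=[[0,0,0],[0,0,0],[0,0,0],[0,0,0]])

```text
clock: 19.77
position: [0.475, -0.3766, 0.0214]
ee_rot: [0.003, 0.783, 0.622, 0.0]
contact_force: [-1.7, 1.9, 7.9]
width: 0.0331
```

Contact at 7.9 N with TCP z 21.4 mm, exactly the predicted floor contact. I'll ease off slightly and release.

send_rows(delta_pos=[[0,0,-0.0015],[0,0,0]], angular=[[0,0,0],[0,0,0]])

```text
clock: 19.93
position: [0.475, -0.3766, 0.0214]
ee_rot: [0.003, 0.783, 0.622, 0.0]
contact_force: [-1.1, 1.2, 6.0]
width: 0.0333
```

send_rows(delta_pos=[[0,0,0],[0,0,0],[0,0,0],[0,0,0],[0,0,0]], angular=[[0,0,0],[0,0,0],[0,0,0],[0,0,0],[0,0,0]], hand=52)

```text
clock: 20.35
position: [0.4748, -0.3764, 0.0204]
ee_rot: [0.003, 0.783, 0.622, 0.0]
contact_force: [-0.4, 0.3, -0.0]
width: 0.0515
```

Run:
```python
from fr import *
P,M,s=cur(); print(P,s['contact_force'],s['width'])
snap('wrist','w24')
```

```text
[ 0.47477981 -0.37644314  0.02035081] [-0.39734173  0.34558024 -0.01674829] 0.051492634965678186
```

View pics/w24.png

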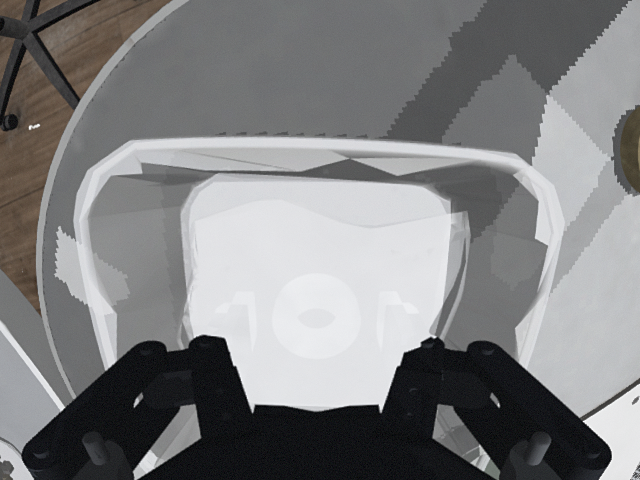

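The ring lies flat at (317,316) with the pads open on both sides. Withdrawing straight up.

send_rows(delta_pos=[[0,0,-0.01],[0,0,-0.03],[0,0,-0.05],[0,0,-0.07],[0,0,-0.08]], angular=[[0,0,0],[0,0,0],[0,0,0],[0,0,0],[0,0,0]])

```text
clock: 20.82
position: [0.4736, -0.3753, 0.1165]
ee_rot: [0.001, 0.783, 0.622, -0.0]
contact_force: [1.1, 0.9, 0.6]
width: 0.0516
```

send_rows(delta_pos=[[0,0,-0.08],[0,0,-0.08],[-0.03,0,-0.06],[-0.03,0,-0.04],[0,0,0]], angular=[[0,0,0],[0,0,0],[0,0,0],[0,0,0],[0,0,0]])

```text
clock: 21.23
position: [0.4699, -0.4024, 0.2256]
ee_rot: [0.008, 0.783, 0.622, -0.0]
contact_force: [1.2, -0.6, 0.5]
width: 0.0519
```

Run:
```python
from fr import *
P,M,s=cur(); print(P,s['contact_force'],s['width'])
for n in ['wrist','scene','top']: snap(n,n+'25')
a=cv2.imread('pics/top25.png');cv2.imwrite('pics/c40.png',cv2.resize(a[215:325,265:435],None,fx=4.7,fy=4.7,interpolation=cv2.INTER_CUBIC))
a=cv2.imread('pics/scene25.png');cv2.imwrite('pics/c41.png',cv2.resize(a[200:370,200:500],None,fx=2.66,fy=2.66,interpolation=cv2.INTER_CUBIC))
```

```text
[ 0.46988246 -0.40243087  0.22561788] [ 1.18363826 -0.61531783  0.4881406 ] 0.05188861014524469
```

View pics/wrist25.png

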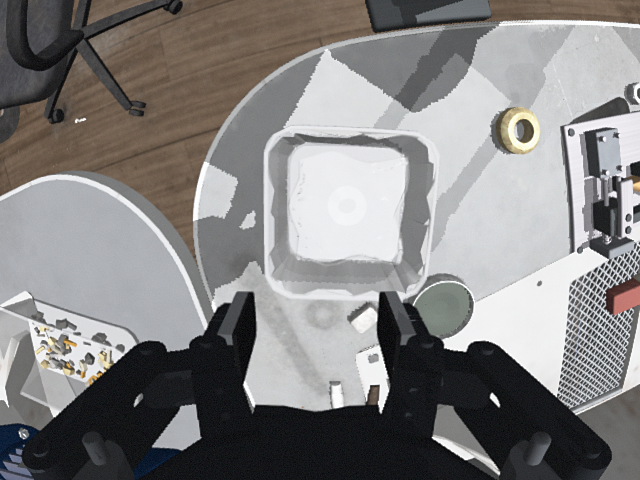

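View pics/c40.png

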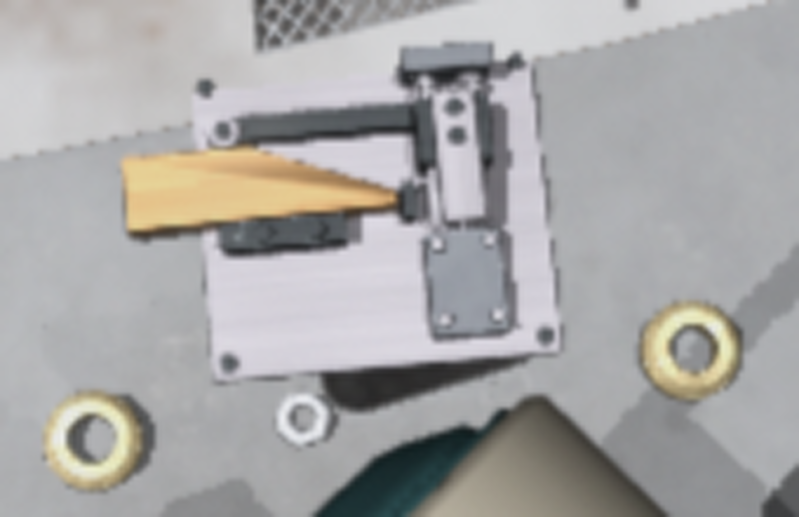

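View pics/c41.png

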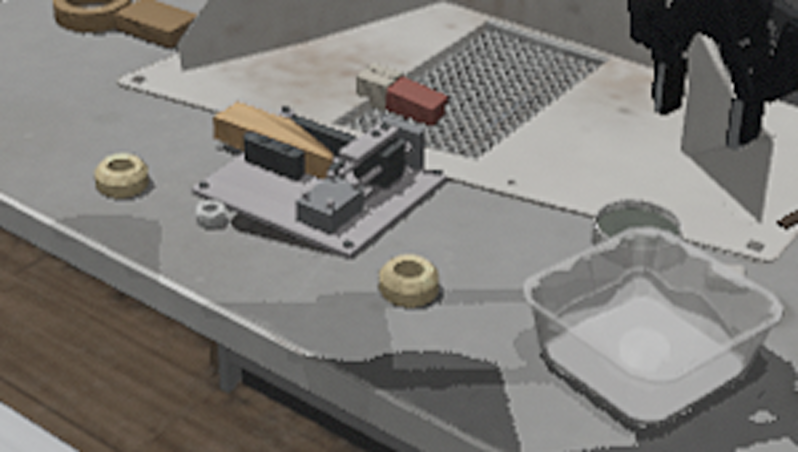

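Run:
```python
from fr import *
c=load('top25'); g=lambda x,y:(265+(x+.5)/4.7-.5,215+(y+.5)/4.7-.5)
print('roller',tofx(onz(c,*g(222,131),.0355)).round(1),'wedge butt',tofx(onz(c,*g(124,160),.034)).round(1),tofx(onz(c,*g(128,230),.034)).round(1),'nose',tofx(onz(c,*g(400,200),.034)).round(1))
w=load('wrist25'); r=onz(w,347,207,.018,True); print('ring',r.round(4))
E=[onz(w,*p,.055,True)[:2] for p in [(265,210),(436,210),(352,128)]]; print(np.round(E,3))
s=manip.get_state(); print(s['clock'],s['qd'].round(4),s['contact_force'].round(2))
```

```text
roller [ 82.1 110.2] wedge butt [ 72.3 158.3] [ 38.2 158.9] nose [41.5 28.1]
ring [ 0.4744 -0.3767  0.018 ]
[[ 0.453 -0.443]
 [ 0.484 -0.304]
 [ 0.404 -0.36 ]]
21.3833 [ 0.0068  0.0151  0.025  -0.0001 -0.0017 -0.0031] [-1.16  0.32 -0.68]
```

Run:
```python
from rig import manip
print(manip.sign_off())
```

```text
the job is handed in; nothing more can be done
None
```

I wedged the catch open, lifted the 36 mm ring out of the nest, set it in the tray and handed the job in at about 21.4 s. No verdict is reported.

**What I did:**
- The wedge was turned about 3° in the jaws after gripping, so I corrected the tool angle before sliding it in along the fence. Resistance peaked at about 14 N, then I let go.
- My first grip on the ring sat on its rounded shoulder (width 32.5 mm, 5.8 N upward force). I reopened, went 5 mm lower and regripped.
- I lowered the ring until it touched the tray floor (about 8 N, tool at the predicted 21.4 mm height), released it there and withdrew upwards.

**Last checks, before hand-in:**
- **Catch:** the roller measures at fixture (82.1, 110.2) mm, so the catch is open about 22 mm.
- **Wedge:** its nose is at y ≈ 28 mm, at the stop. Its flat side is on the fence, and it is within about 2 mm of home.
- **Ring:** it looks flat at world (0.474, -0.377), about 1–2 mm from the measured tray centre.
- **Arm:** it was clear above the tray, with contact readings at noise level (about 1 N).
- **Bystanders:** the nut, compound bar, paste tin, tape and sanding block, and both look-alike rings, look unmoved in the pictures. I did not check `workpiece_2` separately or measure any bystander's shift in mm.

**Disagreements:**
- Triangulating the tray floor gave about -4 mm at one corner (stated height 2 mm). The other point was unusable, so I went by the contact force.
- The tray's centre along the jaw direction differed by 2–3 mm between the wrist view and the top and scene views.

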